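# Refit the pressure roller in the bench laminator and lock it

## Task

The laminator's grey rubber pressure roller has been cleaned and lies in its wooden rest. Put it back in the machine: lower it, without dropping it, into the two open slanted slots below the film roll until both shaft ends rest on the slot bottoms, then turn the black knob on the machine's right clockwise until the spring-loaded lock bar jumps forward and its tongues close over both ends of the shaft. Let go of everything, do not bump the film roll above, and leave the bottle, squeegee, tape roll and tin where they are.

Things in the scene. Friction and masses are not known exactly. Their poses are not given: they have to be found in the camera images.
- roller_center (a point): Centre of the loose pressure roller, on its axis; y axis along its shaft. Dark grey rubber barrel, diameter 40 mm, 108 mm long (grip it across the middle, from any angle round the shaft); steel shaft, diameter 10 mm, 172 mm over all, so 32 mm stand out at each end, the first 4 mm of it a collar of diameter 18 mm. Both ends are alike. About 0.3 kg.
- roller_rest: Fixed wooden rest in which the roller starts: board 84 x 200 x 12 mm with two uprights, 14 mm thick, 68 mm high, whose V notches carry the shaft 71 mm either side of the middle. Origin at the centre of its underside; y along the roller. The roller's axis starts 55 mm above the table; below the barrel 23 mm are free.
- laminator: The fixed bench laminator, on a dark base plate 210 x 272 mm: two grey side plates (12 mm thick, 306 mm high, 140 mm between centres) with the slots in front, a film roll above, drive box on the left, cam knob on the right. Origin on the table under the seat; x to its back, y to its left, z up. A sloping feed table in front ends 62 mm before the seat.
- cradle: Slot frame of the laminator. Origin: the middle of the roller's axis when fully seated, 120 mm above the table. z: up along the slots, which lean 35 degrees from vertical to the machine's front (robot's side); lower the roller along -z. y: along the seated roller, level, to the left seen from the robot. x: away from the robot, rising 35 degrees.
- slot_left (a point): Seated shaft axis at the middle of the left slot, 70 mm from the cradle's origin; frame as the cradle's. Slot 12 mm wide (x -6 to 6), flat bottom at z = -5 mm, so the 10 mm shaft rests at z = 0 and leans on the front wall (x about -1 mm). Front wall: a horn up to z = 28 mm, flaring forward from z = 14. Rear wall ends at z = 8 mm with a 5 mm chamfer.
- slot_right (a point): The same for the right slot, 70 mm from the cradle's origin along -y. Plates fill y = 64 to 76 mm either side; the collars leave 6 mm of end play each way. Beside the barrel fingers have room down to z = -24 mm and 57 mm to the front and rear; a fixed steel drive roller lies under the barrel (top at z = -22 mm).
- film_roll: Pale film roll, diameter 76 mm, 100 mm long, fixed in the laminator; origin at its centre (x = 120 mm, z = 124 mm in the cradle's frame), y along its axis. It overhangs the slots: a hand coming straight down hits it, one that leans with the slots (pointing along the cradle's -z) passes in front of it.
- knob_grip (a point): Middle of the knob's black grip bar, 46 long, 13 thick, 24 mm tall, right of the machine: x = 8, y = -122, z = 40 mm in the cradle's frame. z: the turning axis, parallel to the cradle's z. y: along the bar (grip across it, along x). Under the bar a neck of diameter 13 mm, then at z = 14 mm the top of a steel cam disc of diameter 50 mm.
- cam_knob (a joint): Angle of the knob, rad, growing clockwise seen from above. At 0 its bar stands 36 degrees anticlockwise of the cradle's y axis. Starts at 0 to 0.35, unlocked. At about 1.25 the notch of its cam disc faces the follower pin and the lock bar jumps in; the notch then holds the knob there to within 0.15. Turning takes about 0.05 N m.
- lock_bar (a joint): Forward travel (cradle's -x) of the sprung steel lock bar, m: two tongues over the side plates (z = 9 to 14 mm), joined behind. 0: held back by the cam, tongues 5 mm behind the slots. 0.015: pin in the notch, tongues over both shaft ends. Spring about 5 N. A shaft not fully down stops it; tongues sprung early block the slots.
- solvent_bottle: Bystander: flat clear bottle with a black cap, 31 x 57 x 138 mm, upright; origin at the centre of its underside.
- squeegee: Bystander: orange film squeegee lying flat, 72 x 100 x 11 mm; origin at the centre of its underside.
- masking_roll: Bystander: roll of masking tape lying flat, about 100 mm across, 24 mm high; origin at the centre of its underside.
- pin_tin: Bystander: round tin, 60 mm across, 32 mm high; origin at the centre of its underside.
Things that resemble listed ones, but are neither listed nor needed, are in the scene too. What is shaped like the part that bears roller_center but blue is not meant.

How it is judged (in metres and radians):
On the way:
1. the roller is down in both slots, each shaft end on its slot bottom, while the lock bar is still held back (z of roller_center in the frame of cradle between -0.003 and 0.002 m and x of roller_center in the frame of cradle between -0.003 and 0.003 m and y of roller_center in the frame of cradle between -0.009 and 0.009 m and angle between the y axis of roller_center and the y axis of cradle, either way round below 0.025 rad and value of joint lock_bar below 0.003 m), for 0.2 s.
At the end, for the whole second after the job is handed in: The roller lies at rest in the slots, its middle within 3 mm of the seat across and 2 mm along the slots (9 mm endways), its shaft within 0.025 rad of the cradle's y axis, and the lock bar has moved at least 12 mm forward so that its tongues lie over both shaft ends; everything is released (z of roller_center in the frame of cradle between -0.003 and 0.002 m and x of roller_center in the frame of cradle between -0.003 and 0.003 m and y of roller_center in the frame of cradle between -0.009 and 0.009 m and angle between the y axis of roller_center and the y axis of cradle, either way round below 0.025 rad and value of joint lock_bar above 0.012 m and linear speed of roller below 0.02 m/s); the robot touches nothing.
It fails at once if the film roll is bumped (more than 8 N) (contact force between film_roll and anything else above 8 N).
It fails at once if the roller is dropped into the machine (faster than 0.8 m/s within 100 mm of its seat) (distance between roller_center and cradle below 0.1 m and linear speed of roller above 0.8 m/s).
It fails at once if the bottle, squeegee, tape roll or tin is moved (more than 30 mm) (distance of any of solvent_bottle, squeegee, masking_roll, pin_tin from where it was at the start of the episode above 0.03 m).
It also fails if it takes over 58 s, if anything falls off the work surface, if the arm or the gripper's body presses on something with over 40 N, if the wrist force passes 120 N, or if a joint passes its speed limit or range.

## Robot

A 6-joint arm with a two-finger parallel gripper is mounted at the origin on the work surface; the furniture and walls round the work are solid. World frame = base frame: x ahead of the robot, y to its left, z up, the work surface at z = 0. Lengths are in mm, angles in rad, forces in N, time in s.
With the tool pointing down it reaches from about 400 to 925 mm from the base axis. Payload 12.5 kg.
Tool frame: the origin (TCP) lies at the very end of the fingers, on their centre line; the grasp point (between the pads) lies 19 mm behind it; y points along the fingers, z is the direction in which the jaws open and shut, and the axes are right-handed (so a half turn about y gives the same grasp; the last joint's range is limited). The gripper opens to 95 mm and grips with 3 to 60 N. Pads are 20 mm wide; open, the fingers measure 119 mm over their backs; the gripper's body (75 mm by 180 mm) begins 59 mm behind the grasp point.
Start: joints at [-1.301, 0.491, 1.559, -0, 1.092, -0.106], TCP at [229.409, -581.393, 214.661] pointing down, gripper open.
Joint ranges: [-3.1, 3.1], [-0.84, 2.19], [0.05, 2.79], [-1.13, 4.28], [0.06, 2.93], [-2.69, 2.69]. Speed limits (rad/s): [2.22, 2.22, 2.79, 3.14, 3.14, 3.14].

## Interface

Orientations are given as [roll, pitch, yaw] about the fixed x, y, z axes, in that order (R = Rz(yaw) Ry(pitch) Rx(roll)).
In Python, from cell import env, optics gives the robot as it stands.
- The arm moves only by the tool drive_tool, never from a script. Its argument "steps" is a list of rows, each an object with "slide": the shift along the tool's x, y, z in m, a list of three; "dr": the turn, a rotation vector about the tool's x, y, z in rad, a list of three; "fingers": the finger opening in m, from 0 to 0.0951. A call has 1 to 5 rows; each row is the pose to reach, as a shift and turn from the pose commanded when the call began, along the tool's axes at that moment; what a row does not reach only later rows make up. A row lasts 1/12 s, in which the tool goes at most 41.7 mm and 7.16 degrees, less where a joint would pass 70% of its speed; a pose out of reach is approached as far as the arm can. A call with a gripper value outside its range is refused whole. The fingers move at their own pace and stop on an object; the grip force is fixed at half the most. Time passes only in rows, so rows that repeat a pose let the fingers close. It gives the time, the measured TCP pose, the force and the opening at its end, in the units of the state.
- env.state(): the state, without advancing time (a new reading comes with each control period).
- optics.read_camera(name): name is "scene" or "top" or "wrist"; returns the picture (384x512x3 uint8, red, green, blue); there is no depth.
- optics.camera_model(name): a dict with "mtx" (3x3 intrinsics, pixels), "R" (3x3) and "t" (3): a world point X has camera coordinates R X + t. Camera axes: x right, y down, z forward; pixel columns grow to the right and rows downward; lengths in mm; the calibration is good to about 2 mm. A picture is of the moment at which its call begins: read the wrist's pose just before it. camera_model takes no time and is no camera call; for the wrist camera it gives the pose at the moment of the call.
- env.job_done(): hands the job in, once; it reports no verdict.
The state is a dict: "t": time; "joints": joint angles; "qvel": joint speeds; "tau": joint torques, N m; "eef_pos": TCP position; "tcp_rot": TCP orientation; "ft_force": force on the tool from outside, world axes, zero at the start; "moment": the same for the moment, N m; "opening": opening from 0.0 (shut) to 1.0 (fully open).
Only numpy, scipy, OpenCV 4.12 (cv2) and the standard library are available. Lean on these libraries where they do the work, as an engineer would, in place of code of your own. Each camera call takes 0.05 s, during which the arm holds its last target.

## Working session

There is one attempt and no reset: what is moved stays moved. The work goes in short steps, Python scripts to look and compute and a tool call to move; the robot and the scene stay as the last step left them, time stands still between calls to the robot, and variables do not carry over. Pictures are saved under pics/ and viewed, and the job is handed in when it is done.

Besides the shell and the picture viewer there is one more tool, called after "Call:" as a command line: name --argument value ..., lists and objects as JSON in quotes. drive_tool: Moves the arm, as the interface text tells. Its arguments: {"type":"object","properties":{"steps":{"type":"array","items":{"type":"object","properties":{"slide":{"type":"array","items":{"type":"number"}},"dr":{"type":"array","items":{"type":"number"}},"fingers":{"type":"number"}}}}},"required":["steps"]}

```bash
mkdir -p pics; ls
python3 - <<'E'
from cell import env, optics
import cv2
print(env.state())
for n in ["scene","top","wrist"]:
    im=optics.read_camera(n); cv2.imwrite(f"pics/{n}0.png",im[:,:,::-1])
    m=optics.camera_model(n); print(n,m)
E
```

```text
pics
{'t': 0.0, 'joints': array([-1.30059472e+00,  4.91549345e-01,  1.55950265e+00, -2.27584670e-05,
        1.09168548e+00, -1.05602278e-01]), 'qvel': array([-0.0008397 ,  0.00126289, -0.0019278 ,  0.00098416, -0.0003585 ,
        0.00024121]), 'tau': array([-4.65625690e-04, -6.12635493e+01, -2.58184254e+01,  6.92891073e-02,
        4.81503177e-02, -6.86190833e-05]), 'eef_pos': array([ 229.33068835, -581.11819121,  214.04977378]), 'tcp_rot': array([-1.57193690e+00,  1.00599518e-04, -2.76577833e+00]), 'ft_force': array([ 0.1519148 , -0.27689163, -0.46546173]), 'moment': array([ 0.03063384, -0.01134631,  0.02110984]), 'opening': 0.9989418615914318}
scene {'mtx': array([[354.98870303,   0.        , 258.78120378],
       [  0.        , 354.98870303, 192.42576025],
       [  0.        ,   0.        ,   1.        ]]), 'R': array([[-0.65157849, -0.75834314,  0.0190041 ],
       [-0.46512266,  0.37959834, -0.79972871],
       [ 0.59925485, -0.52992527, -0.60006069]]), 't': array([ 262.41963196,  441.31547764, 1094.55507728])}
top {'mtx': array([[387.4138493 ,   0.        , 254.88343183],
       [  0.        , 387.4138493 , 192.99028497],
       [  0.        ,   0.        ,   1.        ]]), 'R': array([[-0.01215937, -0.99988509,  0.00905326],
       [-0.99170926,  0.01090064, -0.12803875],
       [ 0.12792535, -0.01053507, -0.99172784]]), 't': array([-126.75112801,  536.02688879, 1716.54884554])}
wrist {'mtx': array([[268.18800079,   0.        , 257.94609957],
       [  0.        , 268.18800079, 186.82989338],
       [  0.        ,   0.        ,   1.        ]]), 'R': array([[ 3.67335176e-01, -9.30088515e-01, -4.71783340e-04],
       [-9.04394712e-01, -3.57305811e-01,  2.33243996e-01],
       [-2.17106133e-01, -8.52520460e-02, -9.72418128e-01]]), 't': array([-625.17573577,  -25.26495816,  390.40820026])}
```

View pics/scene0.png

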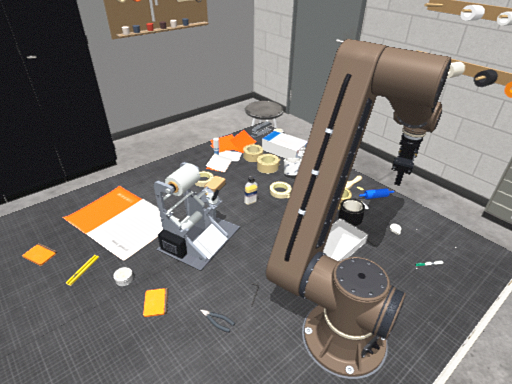

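View pics/top0.png

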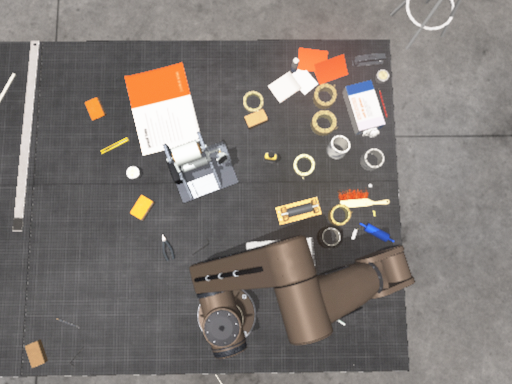

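View pics/wrist0.png

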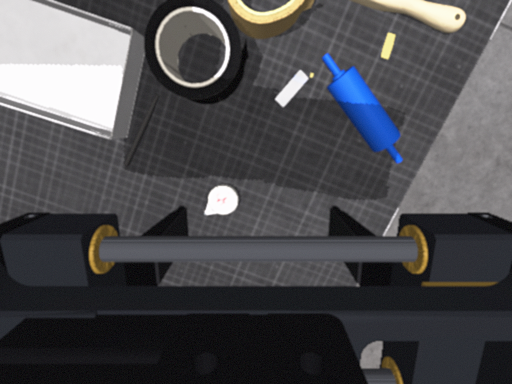

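```bash
cat > h.py <<'E'
from cell import env, optics
import cv2, numpy as np
from scipy.spatial.transform import Rotation as Rn
def ray(cam,uv,m=None):
    m=m or optics.camera_model(cam)
    d=m['R'].T@np.linalg.inv(m['mtx'])@np.array([uv[0],uv[1],1.]); o=-m['R'].T@m['t']
    return o,d/np.linalg.norm(d)
def onz(cam,uv,z,m=None):
    o,d=ray(cam,uv,m); return o+d*(z-o[2])/d[2]
def proj(cam,X,m=None):
    m=m or optics.camera_model(cam)
    c=(m['R']@np.atleast_2d(X).T).T+m['t']; p=(m['mtx']@c.T).T; return p[:,:2]/p[:,2:]
def tcpR(s=None):
    s=s or env.state(); return Rn.from_euler('xyz',s['tcp_rot']).as_matrix()
E
python3 - <<'E'
from h import *
im=cv2.imread('pics/top0.png')
a=cv2.resize(im[185:235,265:335],None,fx=8,fy=8,interpolation=cv2.INTER_CUBIC);cv2.imwrite('pics/c1.png',a)
a=cv2.resize(im[125:210,150:250],None,fx=7,fy=7,interpolation=cv2.INTER_CUBIC);cv2.imwrite('pics/c2.png',a)
im=cv2.imread('pics/scene0.png')
a=cv2.resize(im[155:270,145:250],None,fx=5,fy=5,interpolation=cv2.INTER_CUBIC);cv2.imwrite('pics/c3.png',a)
for p in [(299,210),(378,232),(200,190),(270,156)]: print(onz('top',p,55))
E
```

```text
[ 453.49797377 -328.06491655   55.        ]
[ 351.93955656 -675.34834346   55.        ]
[548.11366716 112.31036494  55.        ]
[ 700.0160239  -203.21601228   55.        ]
```

View pics/c1.png

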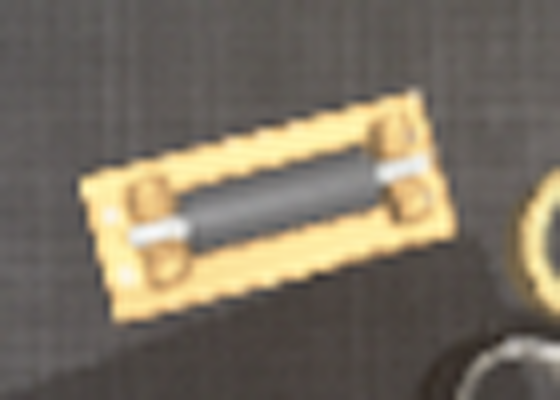

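View pics/c2.png

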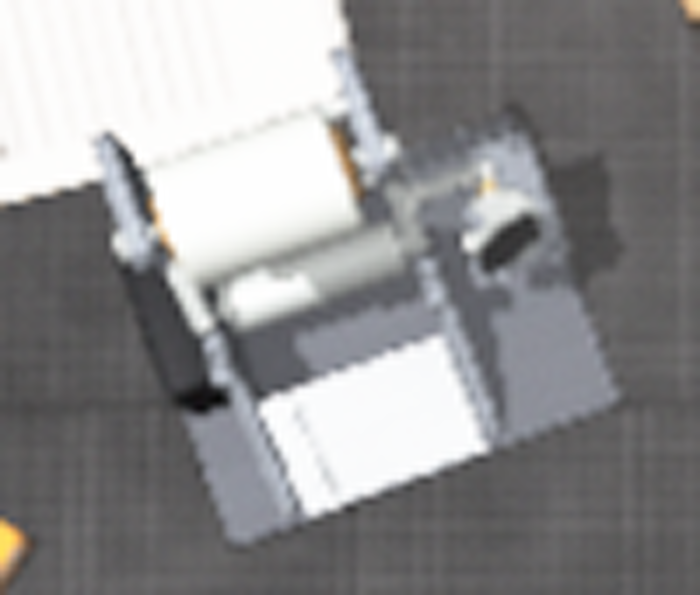

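View pics/c3.png

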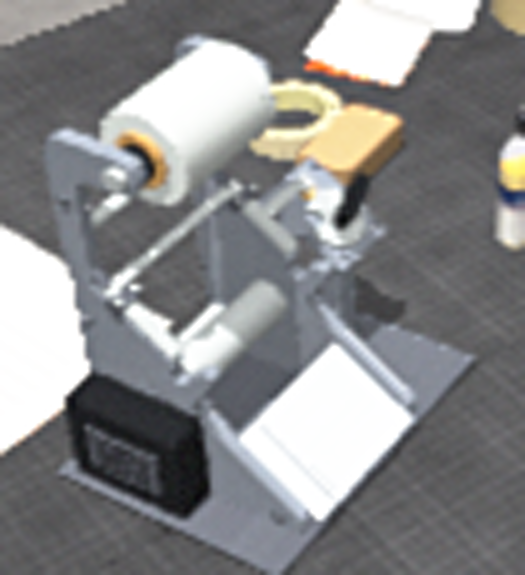

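Run:
```python
from h import *
im=optics.read_camera('top'); print(env.state()['t'])
a=onz('top',(281.5,214.75),55);b=onz('top',(318.5,205),55)
print(a,b,(a+b)/2,np.linalg.norm(a-b),np.degrees(np.arctan2(*(a-b)[1::-1])))
for p in [(238.6,182.1),(183.6,202.9),(223.6,140)]: print(onz('top',p,6))
s=env.state();R=tcpR(s);m=optics.camera_model('wrist')
print('cam in tool',R.T@(-m['R'].T@m['t']-s['eef_pos']), 'cam axes rows in tool\n',m['R']@R)
```

```text
0.2
[ 433.24475924 -249.72332874   55.        ] [ 474.84992564 -415.68365481   55.        ] [ 454.04734244 -332.70349178   55.        ] 171.0959371248719 104.0736318575391
[589.73059787 -58.77905387   6.        ]
[496.15262756 193.34313601   6.        ]
[789.69277451   9.98090959   6.        ]
cam in tool [ -66.68618335 -171.01088185    0.36718581] cam axes rows in tool
 [[-3.10851852e-04 -3.11727636e-04  9.99999903e-01]
 [ 9.72397172e-01 -2.33331711e-01  2.29535542e-04]
 [ 2.33331617e-01  9.72397149e-01  3.75654666e-04]]
```

```bash
cat >> h.py <<'E'
def go(p,R,s=None):
    s=s or env.state(); R0=tcpR(s)
    print('t',round(s['t'],2),'slide',np.round(R0.T@(np.array(p)-s['eef_pos'])/1000,4),'dr',np.round(Rn.from_matrix(R0.T@R).as_rotvec(),4),'F',np.round(s['ft_force'],1))
def Rhand(yaw,tilt=0.):
    # tilt: hand leans so the tool y points forward (jaw dir yaw) by tilt from down
    c,s_=np.cos(yaw),np.sin(yaw); f=np.array([c,s_,0]);u=np.array([0,0,1.])
    y=f*np.sin(tilt)-u*np.cos(tilt); z=f*np.cos(tilt)+u*np.sin(tilt)
    return np.column_stack([np.cross(y,z),y,z])
E
python3 - <<'E'
from h import *
go([454,-333,180],Rhand(np.radians(14.07)))
E
```

```text
t 0.2 slide [-0.3001  0.0344 -0.1485] dr [ 4.0000e-04 -1.4405e+00 -5.0000e-04] F [1.4 0.6 0.9]
```

Call:
drive_tool --steps '[{"slide":[-0.3,0.034,-0.1485],"dr":[0,-1.44,0],"fingers":0.095},{"slide":[-0.3,0.034,-0.1485],"dr":[0,-1.44,0],"fingers":0.095},{"slide":[-0.3,0.034,-0.1485],"dr":[0,-1.44,0],"fingers":0.095},{"slide":[-0.3,0.034,-0.1485],"dr":[0,-1.44,0],"fingers":0.095},{"slide":[-0.3,0.034,-0.1485],"dr":[0,-1.44,0],"fingers":0.095}]'

```text
t: 0.62
eef_pos: [369.3, -426.1, 193.4]
tcp_rot: [-1.571, -0.0, -2.135]
ft_force: [0.7, -0.3, -0.4]
opening: 0.998
```

Run:
```python
from h import *
go([454,-333,180],Rhand(np.radians(14.07)))
```

```text
t 0.62 slide [-0.124   0.0134  0.0218] dr [ 0.     -0.8099  0.    ] F [ 0.7 -0.3 -0.4]
```

Call:
drive_tool --steps '[{"slide":[-0.124,0.013,0.022],"dr":[0,-0.81,0]},{"slide":[-0.124,0.013,0.022],"dr":[0,-0.81,0]},{"slide":[-0.124,0.013,0.022],"dr":[0,-0.81,0]},{"slide":[-0.124,0.013,0.022],"dr":[0,-0.81,0]},{"slide":[-0.124,0.013,0.022],"dr":[0,-0.81,0]}]'

```text
invalid input
```

Run:
```python
from h import *
go([454,-333,180],Rhand(np.radians(14.07)))
```

```text
t 0.62 slide [-0.124   0.0134  0.0218] dr [ 0.     -0.8099  0.    ] F [ 0.7 -0.3 -0.4]
```

Fingers are required in every row.

Call:
drive_tool --steps '[{"slide":[-0.124,0.013,0.022],"dr":[0,-0.81,0],"fingers":0.095},{"slide":[-0.124,0.013,0.022],"dr":[0,-0.81,0],"fingers":0.095},{"slide":[-0.124,0.013,0.022],"dr":[0,-0.81,0],"fingers":0.095},{"slide":[-0.124,0.013,0.022],"dr":[0,-0.81,0],"fingers":0.095},{"slide":[-0.124,0.013,0.022],"dr":[0,-0.81,0],"fingers":0.095}]'

```text
t: 1.03
eef_pos: [455.3, -333.0, 180.2]
tcp_rot: [-1.571, 0.0, -1.506]
ft_force: [0.0, -0.4, -0.1]
opening: 1.0
```

Run:
```python
from h import *
go([454,-333,180],Rhand(np.radians(14.07)))
m=optics.camera_model('wrist');im=optics.read_camera('wrist');cv2.imwrite('pics/w1.png',im[:,:,::-1])
np.savez('w1.npz',**m)
for q in ([433.2,-249.7,55],[474.8,-415.7,55],[454,-332.7,55]): print(proj('wrist',q,m))
```

```text
t 1.03 slide [-0.0001  0.0002 -0.0013] dr [ 0.0004 -0.1805 -0.0005] F [ 0.  -0.4 -0.1]
[[240.63332886 103.67972045]]
[[268.20192597 249.75757961]]
[[255.31220953 181.45877664]]
```

View pics/w1.png

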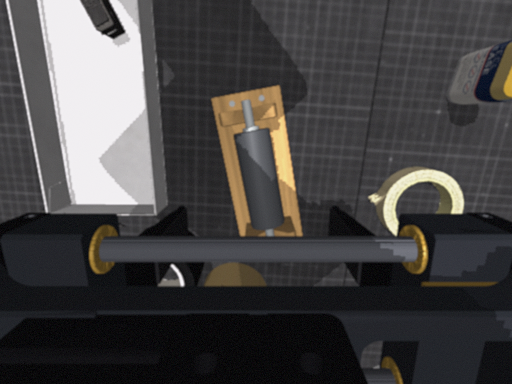

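Run:
```python
from h import *
m=dict(np.load('w1.npz'));im=cv2.imread('pics/w1.png')
a=cv2.resize(im[80:245,205:310],None,fx=5,fy=5,interpolation=cv2.INTER_CUBIC)[:,:];a=cv2.resize(a,None,fx=.72,fy=.72);cv2.imwrite('pics/w1c.png',a)
print(a.shape)
for v in [105,115,140,160,180,200,215]:
    print(v,[int(x) for x in im[v,225:300].mean(1)])
```

```text
(594, 378, 3)
105 [121, 126, 129, 131, 146, 156, 161, 160, 159, 148, 137, 134, 133, 135, 135, 131, 120, 111, 123, 140, 152, 159, 158, 149, 137, 122, 122, 129, 130, 130, 128, 126, 125, 122, 120, 118, 115, 113, 114, 115, 114, 116, 117, 121, 121, 124, 128, 128, 119, 105, 97, 123, 138, 140, 136, 136, 127, 95, 55, 36, 40, 41, 44, 44, 47, 46, 43, 47, 45, 46, 61, 72, 75, 76, 73]
115 [128, 126, 124, 121, 121, 121, 116, 113, 107, 103, 102, 106, 105, 105, 103, 105, 104, 101, 99, 109, 129, 143, 153, 158, 157, 148, 134, 112, 100, 99, 100, 100, 101, 102, 102, 101, 105, 106, 121, 137, 145, 151, 152, 154, 162, 168, 174, 179, 179, 161, 130, 107, 118, 136, 141, 135, 132, 141, 142, 112, 71, 65, 73, 79, 79, 80, 79, 78, 78, 76, 78, 81, 79, 78, 76]
140 [128, 124, 119, 117, 114, 118, 123, 121, 114, 82, 57, 60, 71, 75, 82, 83, 84, 89, 89, 94, 98, 105, 110, 115, 121, 125, 131, 132, 128, 122, 116, 112, 111, 106, 101, 99, 97, 91, 90, 89, 85, 82, 78, 71, 62, 63, 92, 131, 175, 196, 197, 195, 195, 195, 196, 197, 200, 200, 198, 195, 191, 187, 158, 104, 66, 59, 58, 63, 65, 65, 62, 60, 54, 56, 58]
160 [125, 130, 12
[... 628 characters left out ...]
92, 172, 117, 67, 53, 60, 63, 66]
200 [41, 41, 42, 41, 38, 37, 53, 86, 121, 136, 140, 141, 139, 137, 134, 128, 129, 127, 133, 132, 115, 80, 52, 46, 53, 55, 58, 61, 60, 63, 67, 65, 69, 70, 74, 73, 72, 74, 74, 73, 73, 72, 70, 69, 70, 66, 67, 65, 63, 63, 60, 59, 56, 51, 47, 58, 102, 133, 137, 135, 136, 142, 147, 145, 139, 133, 133, 138, 138, 136, 130, 116, 85, 55, 44]
215 [51, 51, 52, 49, 52, 52, 55, 54, 49, 52, 75, 113, 135, 142, 142, 141, 139, 132, 129, 127, 132, 133, 131, 115, 81, 54, 49, 53, 58, 58, 59, 63, 64, 65, 68, 68, 69, 71, 72, 70, 73, 73, 73, 71, 69, 69, 69, 67, 66, 64, 62, 64, 62, 54, 55, 52, 53, 48, 73, 115, 132, 132, 128, 125, 124, 129, 136, 137, 137, 136, 134, 131, 132, 126, 96]
```

View pics/w1c.png

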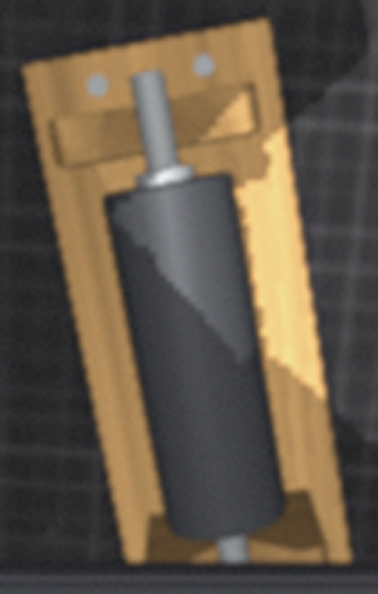

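Run:
```python
from h import *
m=dict(np.load('w1.npz'))
P=np.array([onz('w',q,55,m) for q in [(252.5,140),(256,160),(259.7,180),(263,200),(266,215)]])
for z in [onz('w',(246.3,100),z,m) for z in (55,60)]: print(z)
for q in [(252.5,140),(256,160),(259.7,180),(263,200),(266,215)]: print(onz('w',q,55,m))
v=cv2.fitLine(P[:,:2].astype(np.float32),cv2.DIST_L2,0,0,0).ravel();print(v,np.degrees(np.arctan2(v[1],v[0])))
d=v[:2]*np.sign(v[1]); e=onz('w',(246.3,100),58,m)[:2]
print('c from end',e-86*d, 'line pt',v[2:]+d*np.dot(e-86*d-v[2:],d))
for q in [(252,131.4),(267.5,228.6)]: print('barrel ends',onz('w',q,70,m))
```

```text
[ 438.97380032 -245.60062988   55.        ]
[ 439.20338217 -245.97330548   60.        ]
[ 448.02012467 -286.71840896   55.        ]
[ 453.22375577 -308.32824962   55.        ]
[ 458.83825523 -330.69363052   55.        ]
[ 464.19756781 -353.90072107   55.        ]
[ 468.95714161 -371.82645548   55.        ]
[ 2.3775145e-01 -9.7132605e-01  4.5864737e+02 -3.3029349e+02] -76.24613
c from end [ 459.55817419 -329.3582776 ] line pt [ 458.48288137 -329.62147696]
barrel ends [ 447.20906012 -277.08096586   70.        ]
barrel ends [ 470.96959099 -382.4841281    70.        ]
```

Run:
```python
from h import *
go([459,-329.7,40],Rhand(np.radians(13.75)))
```

```text
t 1.08 slide [-0.0038  0.1404  0.0046] dr [ 0.0003 -0.1668 -0.0002] F [-0.6 -0.   1. ]
```

Call:
drive_tool --steps '[{"slide":[-0.004,0.02,0.005],"dr":[0,-0.167,0],"fingers":0.095},{"slide":[-0.004,0.05,0.005],"dr":[0,-0.167,0],"fingers":0.095},{"slide":[-0.004,0.08,0.005],"dr":[0,-0.167,0],"fingers":0.095},{"slide":[-0.004,0.11,0.005],"dr":[0,-0.167,0],"fingers":0.095},{"slide":[-0.004,0.125,0.005],"dr":[0,-0.167,0],"fingers":0.095}]'

```text
t: 1.5
eef_pos: [457.5, -330.4, 52.6]
tcp_rot: [-1.573, 0.003, -1.353]
ft_force: [0.8, 0.9, -0.5]
opening: 0.999
```

Run:
```python
from h import *
go([459,-329.7,40],Rhand(np.radians(13.75)))
m=optics.camera_model('wrist');im=optics.read_camera('wrist');cv2.imwrite('pics/w2.png',im[:,:,::-1])
```

```text
t 1.5 slide [-0.0003  0.0126  0.0016] dr [ 0.0018 -0.0219 -0.0026] F [ 0.8  0.9 -0.5]
```

View pics/w2.png

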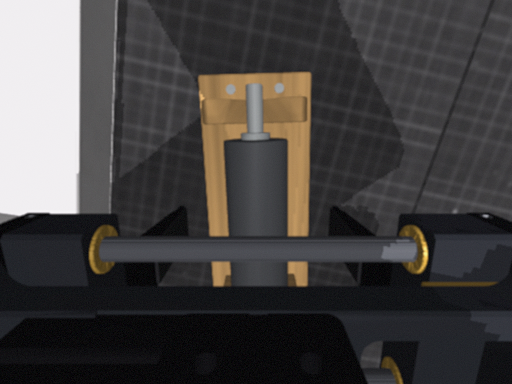

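Call:
drive_tool --steps '[{"slide":[0,0.0125,0.001],"dr":[0,-0.02,0],"fingers":0.095},{"slide":[0,0.0125,0.001],"dr":[0,-0.02,0],"fingers":0.03},{"slide":[0,0.0125,0.001],"dr":[0,-0.02,0],"fingers":0.03},{"slide":[0,0.0125,0.001],"dr":[0,-0.02,0],"fingers":0.03},{"slide":[0,0.0125,0.001],"dr":[0,-0.02,0],"fingers":0.03}]'

```text
t: 1.97
eef_pos: [459.9, -331.0, 44.2]
tcp_rot: [-1.57, -0.001, -1.33]
ft_force: [0.4, 0.2, 0.7]
opening: 0.776
```

Call:
drive_tool --steps '[{"slide":[0,0,0],"dr":[0,0,0],"fingers":0.03},{"slide":[0,0,0],"dr":[0,0,0],"fingers":0.03},{"slide":[0,0,0],"dr":[0,0,0],"fingers":0.03},{"slide":[0,0,0],"dr":[0,0,0],"fingers":0.03}]'

```text
t: 2.3
eef_pos: [459.7, -330.7, 43.3]
tcp_rot: [-1.571, -0.0, -1.329]
ft_force: [-0.5, -0.8, 0.6]
opening: 0.495
```

Call:
drive_tool --steps '[{"slide":[0,0.004,0],"dr":[0,0,0],"fingers":0.05},{"slide":[0,0.004,0],"dr":[0,0,0],"fingers":0.05},{"slide":[0,0.004,0],"dr":[0,0,0],"fingers":0.03},{"slide":[0,0.004,0],"dr":[0,0,0],"fingers":0.03},{"slide":[0,0.004,0],"dr":[0,0,0],"fingers":0.03}]'

```text
t: 2.72
eef_pos: [458.1, -330.6, 38.9]
tcp_rot: [-1.574, 0.002, -1.328]
ft_force: [-10.5, -2.7, 3.8]
opening: 0.415
```

Call:
drive_tool --steps '[{"slide":[0,0,0],"dr":[0,0,0],"fingers":0.03},{"slide":[0,0,0],"dr":[0,0,0],"fingers":0.03},{"slide":[0,0,0],"dr":[0,0,0],"fingers":0.03}]'

```text
t: 2.97
eef_pos: [458.1, -330.6, 39.0]
tcp_rot: [-1.573, 0.002, -1.329]
ft_force: [-9.7, -3.3, 4.4]
opening: 0.414
```

Run:
```python
from h import *
print(onz('top',(200,177.9),85)); yaw=np.radians(20.4)
f=np.array([np.cos(yaw),np.sin(yaw)])
for z in (80,100): print(onz('top',(200,177.9),z)[:2]+62*f)
for z in (165,185): print('knob',onz('top',(222.5,160),z))
for uv in ((185,156),(206,150)): print('film front',onz('top',uv,300))
```

```text
[597.79686322 108.66842852  85.        ]
[656.75992746 130.94126772]
[653.35360389 128.29577865]
knob [659.83330113   3.5785287  165.        ]
knob [655.48540122   2.10914862 185.        ]
film front [647.75967178 138.75931671 300.        ]
film front [670.72410188  57.61740186 300.        ]
```

Call:
drive_tool --steps '[{"slide":[0,-0.02,0],"dr":[0,0,0],"fingers":0.03},{"slide":[0,-0.055,0],"dr":[0,0,0],"fingers":0.03},{"slide":[0,-0.09,0],"dr":[0,0,0],"fingers":0.03},{"slide":[0,-0.13,0],"dr":[0,0,0],"fingers":0.03},{"slide":[0,-0.17,0],"dr":[0,0,0],"fingers":0.03}]'

```text
t: 3.38
eef_pos: [459.1, -330.2, 210.3]
tcp_rot: [-1.572, 0.001, -1.329]
ft_force: [1.2, -0.8, -3.6]
opening: 0.413
```

```bash
cat >> h.py <<'E'
def cradle(O,yaw):
    f=np.array([np.cos(yaw),np.sin(yaw),0]);u=np.array([0,0,1.]);a=np.radians(35)
    x=f*np.cos(a)+u*np.sin(a); z=-f*np.sin(a)+u*np.cos(a)
    return np.array(O,float),np.column_stack([x,np.cross(z,x),z])
E
python3 - <<'E'
from h import *
O,C=cradle([645,120,120],np.radians(20.4)); print(C)
p=O+C@[-70,-110,190];print(p); go(p,Rhand(np.radians(20.4),np.radians(35)))
E
```

```text
[[ 0.76777646 -0.34857205 -0.53760286]
 [ 0.28553351  0.93728199 -0.19993271]
 [ 0.57357644  0.          0.81915204]]
[527.45402912 -41.07557962 235.48853787]
t 3.38 slide [-0.2643 -0.025   0.1356] dr [ 0.6111 -0.111   0.0334] F [ 1.2 -0.8 -3.6]
```

Call:
drive_tool --steps '[{"slide":[-0.264,-0.025,0.136],"dr":[0.611,-0.111,0.033],"fingers":0.03},{"slide":[-0.264,-0.025,0.136],"dr":[0.611,-0.111,0.033],"fingers":0.03},{"slide":[-0.264,-0.025,0.136],"dr":[0.611,-0.111,0.033],"fingers":0.03},{"slide":[-0.264,-0.025,0.136],"dr":[0.611,-0.111,0.033],"fingers":0.03},{"slide":[-0.264,-0.025,0.136],"dr":[0.611,-0.111,0.033],"fingers":0.03}]'

```text
t: 3.8
eef_pos: [504.0, -141.5, 225.3]
tcp_rot: [-0.998, 0.002, -1.22]
ft_force: [0.7, 0.9, -3.3]
opening: 0.412
```

Run:
```python
from h import *
O,C=cradle([645,120,120],np.radians(20.4))
p=O+C@[-70,-110,190];print(env.state()['eef_pos'],env.state()['joints']); go(p,Rhand(np.radians(20.4),np.radians(35)))
```

```text
[ 504.03851209 -141.54155358  225.32953288] [-0.6445356   0.23814696  2.08787719  0.83686609  0.66014253 -1.63255725]
t 3.8 slide [-0.0863  0.0222  0.0529] dr [ 0.0383 -0.0052  0.0014] F [ 0.7  0.9 -3.3]
```

Call:
drive_tool --steps '[{"slide":[-0.086,0.022,0.053],"dr":[0.038,-0.005,0],"fingers":0.03},{"slide":[-0.086,0.022,0.053],"dr":[0.038,-0.005,0],"fingers":0.03},{"slide":[-0.086,0.022,0.053],"dr":[0.038,-0.005,0],"fingers":0.03},{"slide":[-0.086,0.022,0.053],"dr":[0.038,-0.005,0],"fingers":0.03},{"slide":[-0.086,0.022,0.053],"dr":[0.038,-0.005,0],"fingers":0.03}]'

```text
t: 4.22
eef_pos: [528.0, -41.9, 235.1]
tcp_rot: [-0.965, -0.0, -1.213]
ft_force: [-0.7, 0.1, -3.2]
opening: 0.414
```

Run:
```python
from h import *
s=env.state();print(s['eef_pos'],s['tcp_rot'],s['joints'])
m=optics.camera_model('wrist');im=optics.read_camera('wrist');cv2.imwrite('pics/w3.png',im[:,:,::-1])
np.savez('w3.npz',**m)
O,C=cradle([645,120,120],np.radians(20.4))
for q in ([0,0,0],[0,70,0],[0,-70,0],[8,-122,40],[120,0,124]): print(q,proj('wrist',O+C@q,m))
```

```text
[527.9722309  -41.92487375 235.10135591] [-9.64521995e-01 -2.10342382e-05 -1.21259961e+00] [-0.41393193  0.20447283  2.12028347  0.89361848  0.53526924 -1.4940146 ]
[0, 0, 0] [[312.70972836  85.08299233]]
[0, 70, 0] [[315.60784364  23.33306875]]
[0, -70, 0] [[310.07782522 141.16075395]]
[8, -122, 40] [[320.65174242 186.36882347]]
[120, 0, 124] [[490.25034905  64.60596321]]
```

View pics/w3.png

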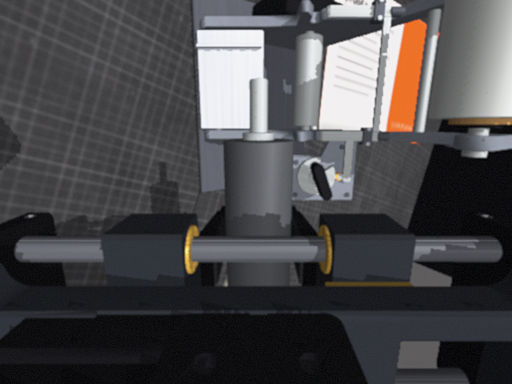

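Run:
```python
from h import *
im=cv2.imread('pics/w3.png')
a=cv2.resize(im[0:205,190:440],None,fx=3.1,fy=2.9,interpolation=cv2.INTER_CUBIC);cv2.imwrite('pics/w3c.png',a);print(a.shape)
a=cv2.resize(im[110:205,270:370],None,fx=6,fy=6,interpolation=cv2.INTER_CUBIC);cv2.imwrite('pics/w3d.png',a);print(a.shape)
```

```text
(594, 775, 3)
(570, 600, 3)
```

View pics/w3c.png

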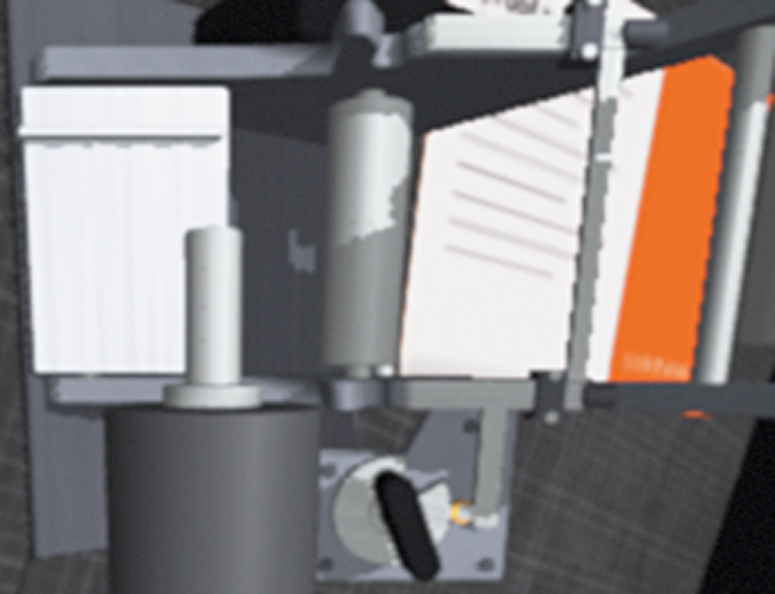

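View pics/w3d.png

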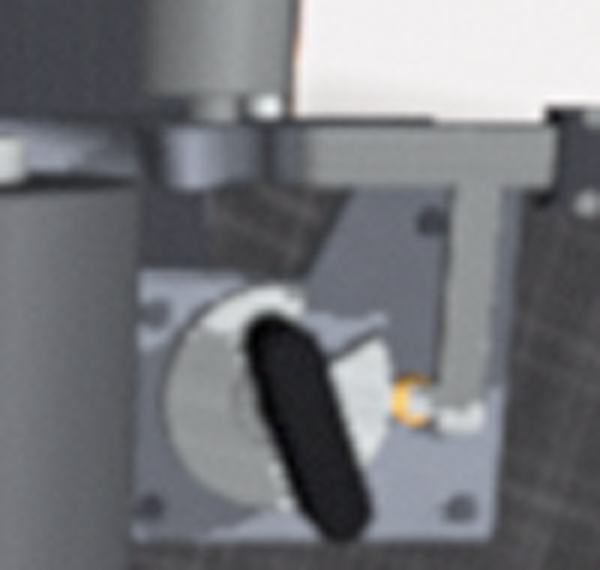

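```bash
cat > fit.py <<'E'
from h import *
from scipy.optimize import least_squares
def fit(obs, x0=(645,120,0.356), freez=False):
    # obs: list of (model, cradlepoint, uv, use(u,v weights))
    def res(p):
        O,C=cradle([p[0],p[1],120+(p[3] if freez else 0)],p[2]); r=[]
        for m,c,uv,w in obs:
            r+=list((proj('',O+C@np.array(c,float),m)[0]-uv)*w)
        return np.array(r)
    s=least_squares(res,list(x0)+([0.] if freez else []),loss='soft_l1'); return s.x,res(s.x).reshape(-1,2)
E
python3 - <<'E'
from fit import *
m=dict(np.load('w3.npz'));w=np.array([1,1])
obs=[(m,[8,-122,14],(316.2,176),w),(m,[11,-70,14],(320.3,135.9),w),(m,[11,70,14],(322.9,12.5),w)]
for f in (False,True):
  x,r=fit(obs,freez=f); print(x,np.degrees(x[2]));print(r)
O,C=cradle([x[0],x[1],120],x[2])
for q in ([8,-122,40],[120,50,124],[120,-50,124]): print(proj('',O+C@q,m))
E
```

```text
[6.37982280e+02 1.24553711e+02 3.98749944e-01] 22.846688899154625
[[ 0.43158985  0.75656766]
 [-0.33083052  0.62338984]
 [ 0.35003515 -1.68570236]]
[ 6.41454535e+02  1.26086655e+02  3.98710126e-01 -3.75617114e+00] 22.844407466890804
[[ 0.32722426 -0.18214166]
 [-0.48712516  0.23869191]
 [ 0.12506993 -0.05352799]]
[[323.20872784 180.90595716]]
[[504.4261703  -18.87796447]]
[[480.57294429 117.81036999]]
```

```bash
cat >> h.py <<'E'
YAW=0.39875; OC=[638,124.5,120]; PHI=0.20
def rol(c,O=None,yaw=None,phi=None):
    "go so that roller centre is at cradle c"
    yaw=YAW if yaw is None else yaw
    O,C=cradle(O or OC,yaw); R=Rhand(yaw,np.radians(35)+(PHI if phi is None else phi))
    p=O+C@np.array(c,float)+R@np.array([0.8,16,0]); go(p,R)
def where(O=None,yaw=None):
    O,C=cradle(O or OC,yaw or YAW); s=env.state();R=tcpR(s)
    return C.T@(s['eef_pos']-R@np.array([.8,16,0])-O), Rn.from_matrix(C.T@R).as_rotvec()
E
python3 - <<'E'
from h import *
rol([-12,0,100]); print(where())
E
```

```text
t 4.27 slide [-0.1154  0.1023  0.058 ] dr [ 0.2046 -0.032   0.0275] F [ 0.7  0.3 -3.7]
(array([ -70.18226919, -110.42193033,  205.60179845]), array([-1.21387148,  1.22656036, -1.25031178]))
```

Call:
drive_tool --steps '[{"slide":[-0.03,0.02,0.01],"dr":[0.1,-0.016,0.013],"fingers":0.03},{"slide":[-0.06,0.045,0.024],"dr":[0.205,-0.032,0.027],"fingers":0.03},{"slide":[-0.09,0.07,0.04],"dr":[0.205,-0.032,0.027],"fingers":0.03},{"slide":[-0.115,0.09,0.05],"dr":[0.205,-0.032,0.027],"fingers":0.03},{"slide":[-0.115,0.102,0.058],"dr":[0.205,-0.032,0.027],"fingers":0.03}]'

```text
t: 4.68
eef_pos: [568.0, 59.6, 201.8]
tcp_rot: [-0.761, 0.0, -1.177]
ft_force: [1.6, -0.4, -2.2]
opening: 0.415
```

Run:
```python
from h import *
s=env.state();print(s['joints'])
rol([-12,0,100]); print(where())
m=optics.camera_model('wrist');im=optics.read_camera('wrist');cv2.imwrite('pics/w4.png',im[:,:,::-1])
np.savez('w4.npz',**m)
im=optics.read_camera('scene');cv2.imwrite('pics/s4.png',cv2.resize(im[120:290,120:320,::-1],None,fx=3.5,fy=3.5,interpolation=cv2.INTER_CUBIC))
O,C=cradle(OC,YAW)
for q in ([11,70,14],[-6,70,28]): print(q,proj('wrist',O+C@q,m))
```

```text
[-0.21256719  0.32161102  2.22309751  1.81927948  0.43999005 -2.29002963]
t 4.68 slide [-0.032   0.0369  0.0105] dr [ 0.0008 -0.0036  0.0035] F [ 1.6 -0.4 -2.2]
(array([-29.68520815, -31.73964392, 134.1347789 ]), array([-1.0615108 ,  1.0624665 , -1.30203156]))
[11, 70, 14] [[272.1164742   82.18938592]]
[-6, 70, 28] [[257.93884039  79.6016571 ]]
```

View pics/w4.png

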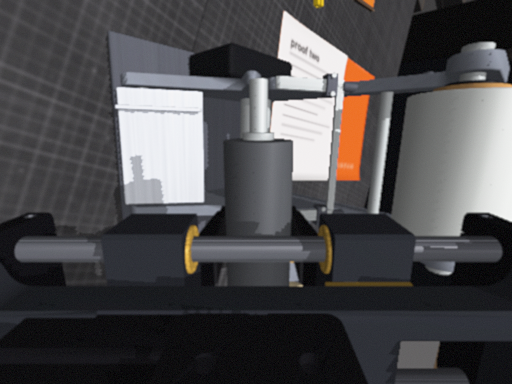

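View pics/s4.png

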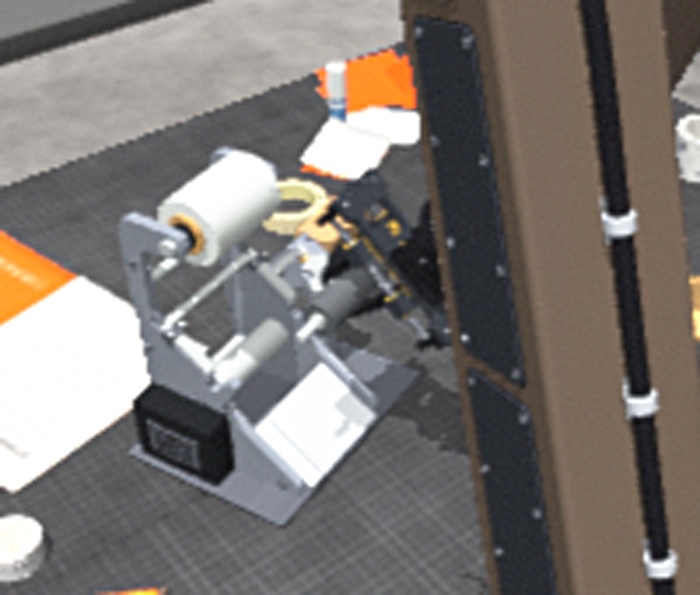

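Call:
drive_tool --steps '[{"slide":[0,-0.01,0],"dr":[0,0.124,0],"fingers":0.03},{"slide":[0,-0.02,0],"dr":[0,0.248,0],"fingers":0.03},{"slide":[0,-0.03,0],"dr":[0,0.372,0],"fingers":0.03},{"slide":[0,-0.03,0],"dr":[0,0.496,0],"fingers":0.03},{"slide":[0,-0.03,0],"dr":[0,0.62,0],"fingers":0.03}]'

```text
t: 5.2
eef_pos: [548.1, 51.3, 223.5]
tcp_rot: [-0.866, 0.438, -1.637]
ft_force: [0.0, 0.4, -3.5]
opening: 0.417
```

Run:
```python
from h import *
s=env.state();print(s['joints'],where(),s['eef_pos'])
```

```text
[-0.2478606   0.25417816  2.23927476  1.67449064  0.45283955 -1.53789529] (array([-34.50255837, -31.8417155 , 164.41359788]), array([-0.65618859,  1.51656131, -1.68184408])) [548.05283268  51.32243138 223.51800544]
```

Good: q6 rises as intended. Continue the half turn.

Call:
drive_tool --steps '[{"slide":[0,0,0],"dr":[0,0.124,0],"fingers":0.03},{"slide":[0,0,0],"dr":[0,0.248,0],"fingers":0.03},{"slide":[0,0,0],"dr":[0,0.372,0],"fingers":0.03},{"slide":[0,0,0],"dr":[0,0.496,0],"fingers":0.03},{"slide":[0,0,0],"dr":[0,0.62,0],"fingers":0.03}]'

```text
t: 5.62
eef_pos: [548.2, 51.5, 223.0]
tcp_rot: [-1.249, 0.756, -2.291]
ft_force: [0.0, 0.2, -3.8]
opening: 0.412
```

Call:
drive_tool --steps '[{"slide":[0,0,0],"dr":[0,0.124,0],"fingers":0.03},{"slide":[0,0,0],"dr":[0,0.248,0],"fingers":0.03},{"slide":[0,0,0],"dr":[0,0.372,0],"fingers":0.03},{"slide":[0,0,0],"dr":[0,0.496,0],"fingers":0.03},{"slide":[0,0,0],"dr":[0,0.62,0],"fingers":0.03}]'

```text
t: 6.03
eef_pos: [548.2, 51.5, 223.0]
tcp_rot: [-1.868, 0.765, 3.123]
ft_force: [0.7, -0.0, -3.1]
opening: 0.415
```

Call:
drive_tool --steps '[{"slide":[0,0,0],"dr":[0,0.124,0],"fingers":0.03},{"slide":[0,0,0],"dr":[0,0.248,0],"fingers":0.03},{"slide":[0,0,0],"dr":[0,0.372,0],"fingers":0.03},{"slide":[0,0,0],"dr":[0,0.496,0],"fingers":0.03},{"slide":[0,0,0],"dr":[0,0.62,0],"fingers":0.03}]'

```text
t: 6.45
eef_pos: [548.2, 51.5, 223.0]
tcp_rot: [-2.265, 0.456, 2.455]
ft_force: [0.3, -0.8, -4.8]
opening: 0.416
```

```bash
sed -i 's/^def rol/FL=np.diag([-1,1,-1.])\ndef rol/; s/(PHI if phi is None else phi))$/(PHI if phi is None else phi))@FL/; s/\[0.8,16,0\]/[0.8,16,0]/' h.py
python3 - <<'E'
from h import *
s=env.state();print(s['joints'],where(),s['eef_pos']); rol([-12,0,100]);
E
```

```text
[-0.24754128  0.25532336  2.23910946  1.67484826  0.45282334  0.32187559] (array([-34.62796826, -33.06498692, 163.90506505]), array([-1.02034752, -1.80271892,  1.63537717])) [548.18413262  51.45148573 223.00893957]
t 6.45 slide [ 0.0203  0.0671 -0.0283] dr [-1.800e-03  6.536e-01 -4.000e-04] F [ 0.3 -0.8 -4.8]
```

Call:
drive_tool --steps '[{"slide":[0.004,0,-0.005],"dr":[0,0.124,0],"fingers":0.03},{"slide":[0.008,0,-0.01],"dr":[0,0.248,0],"fingers":0.03},{"slide":[0.012,0.01,-0.018],"dr":[0,0.372,0],"fingers":0.03},{"slide":[0.016,0.02,-0.023],"dr":[0,0.496,0],"fingers":0.03},{"slide":[0.02,0.03,-0.028],"dr":[0,0.62,0],"fingers":0.03}]'

```text
t: 6.87
eef_pos: [562.1, 93.3, 209.6]
tcp_rot: [-2.38, 0.025, 1.992]
ft_force: [1.1, -0.0, -4.4]
opening: 0.414
```

Run:
```python
from h import *
s=env.state();print(s['joints'],where()); rol([-12,0,100]);
```

```text
[-0.12884897  0.29913977  2.22674932  1.87268741  0.3904873   0.83041297] (array([-1.90327174e+01, -8.67891999e-02,  1.36147799e+02]), array([-1.34218055, -1.37780474,  1.13675168]))
t 6.87 slide [0.0002 0.0368 0.0002] dr [-0.001   0.0337 -0.0014] F [ 1.1 -0.  -4.4]
```

Call:
drive_tool --steps '[{"slide":[0,0.02,0],"dr":[0,0.034,0],"fingers":0.03},{"slide":[0,0.037,0],"dr":[0,0.034,0],"fingers":0.03},{"slide":[0,0.037,0],"dr":[0,0.034,0],"fingers":0.03}]'

```text
t: 7.12
eef_pos: [587.5, 104.0, 182.2]
tcp_rot: [-2.379, 0.004, 1.973]
ft_force: [-1.1, -1.0, -4.7]
opening: 0.419
```

Run:
```python
from h import *
s=env.state();print(s['joints'],where()); rol([-12,0,100]); 
m=optics.camera_model('wrist');im=optics.read_camera('wrist');cv2.imwrite('pics/w5.png',im[:,:,::-1])
np.savez('w5.npz',**m)
a=cv2.resize(im[90:250,190:390,::-1],None,fx=3.7,fy=3.7,interpolation=cv2.INTER_CUBIC);cv2.imwrite('pics/w5c.png',a);print(a.shape)
O,C=cradle(OC,YAW)
for q in ([11,-70,14],[-6,-70,28],[8,-122,14],[8,-122,40]): print(q,proj('wrist',O+C@q,m))
```

```text
[-0.09455177  0.38350811  2.19650665  2.03364024  0.39272162  0.71438706] (array([-1.21238157e+01, -7.60328219e-02,  9.79092087e+01]), array([-1.35063931, -1.35691797,  1.11380739]))
t 7.12 slide [ 0.0001 -0.002  -0.0006] dr [-0.0029  0.0055  0.0002] F [-1.1 -1.  -4.7]
(592, 740, 3)
[11, -70, 14] [[253.31530186 116.29490707]]
[-6, -70, 28] [[270.22513572 115.94627592]]
[8, -122, 14] [[257.00842366  50.7621976 ]]
[8, -122, 40] [[249.86378466  41.64440526]]
```

View pics/w5.png

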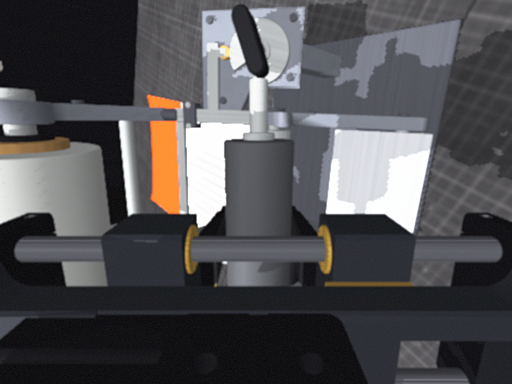

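View pics/w5c.png

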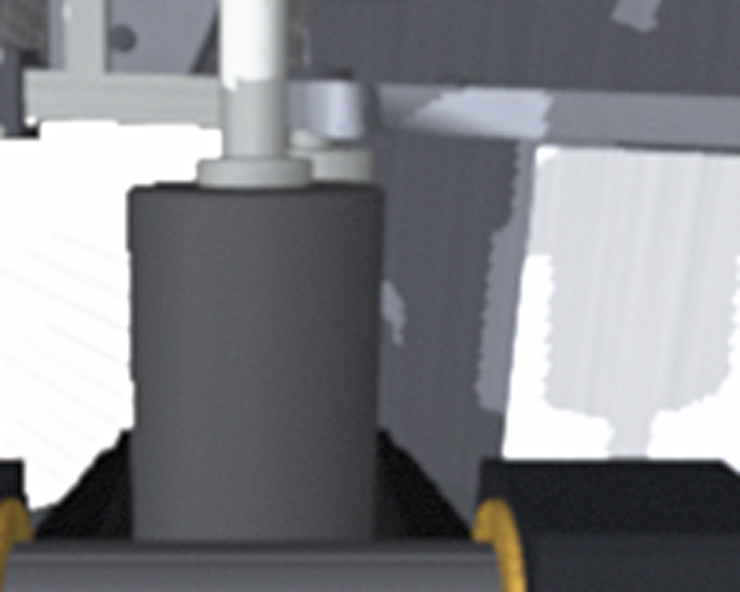

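Run:
```python
from h import *
m=dict(np.load('w5.npz'))
O,C=cradle(OC,YAW)
s=env.state();R=tcpR(s);print(s['t'],s['eef_pos'])
for q in ([-85.2,-16,0],[-53.2,-16,0],[-85.2,-16,5],[-85.2,-16,-5]): print(q,proj('',s['eef_pos']+R@np.array(q,float),m))
im=cv2.imread('pics/w5.png').mean(2).astype(int)
for v in (85,100,110,122): print(v,list(im[v,245:275]))
rol([2,0,36]);print(where())
```

```text
7.1667 [586.56187426 103.94650564 182.88236366]
[-85.2, -16, 0] [[261.39088332  85.55291466]]
[-53.2, -16, 0] [[261.2045122 145.6468529]]
[-85.2, -16, 5] [[270.70463439  85.554583  ]]
[-85.2, -16, -5] [[252.07767845  85.55124641]]
85 [np.int64(143), np.int64(144), np.int64(140), np.int64(149), np.int64(191), np.int64(235), np.int64(245), np.int64(247), np.int64(249), np.int64(250), np.int64(249), np.int64(248), np.int64(247), np.int64(246), np.int64(242), np.int64(235), np.int64(226), np.int64(214), np.int64(194), np.int64(172), np.int64(150), np.int64(131), np.int64(130), np.int64(159), np.int64(184), np.int64(191), np.int64(190), np.int64(192), np.int64(193), np.int64(199)]
100 [np.int64(106), np.int64(77), np.int64(64), np.int64(85), np.int64(160), np.int64(230), np.int64(246), np.int64(248), np.int64(250), np.int64(250), np.int64(248), np.int64(248), np.int64(248), np.int64(246), np.int64(241), np.int64(234), np.int64(225), np.int64(210), np.int64(191), np.int64(168), np.int64(149), np.int64(131), np.int64(105), np.int64(91), np.int64(93), np.int64(90), np.int64(94), np.int64(104
[... 421 characters left out ...]
), np.int64(91), np.int64(91), np.int64(90), np.int64(90)]
122 [np.int64(186), np.int64(187), np.int64(187), np.int64(182), np.int64(166), np.int64(163), np.int64(172), np.int64(182), np.int64(190), np.int64(195), np.int64(195), np.int64(196), np.int64(196), np.int64(194), np.int64(191), np.int64(182), np.int64(173), np.int64(165), np.int64(155), np.int64(145), np.int64(134), np.int64(123), np.int64(124), np.int64(135), np.int64(143), np.int64(145), np.int64(143), np.int64(145), np.int64(153), np.int64(161)]
t 7.17 slide [-0.0003  0.0646 -0.0019] dr [-0.003   0.0056  0.0005] F [-1.2  0.7 -3.4]
(array([-12.42643103,   0.22262961,  98.96752993]), array([-1.35023427, -1.35717435,  1.11374374]))
```

Call:
drive_tool --steps '[{"slide":[0,0.02,-0.0005],"dr":[0,0.003,0],"fingers":0.03},{"slide":[0,0.04,-0.001],"dr":[0,0.005,0],"fingers":0.03},{"slide":[0,0.058,-0.0015],"dr":[0,0.005,0],"fingers":0.03},{"slide":[0,0.058,-0.0015],"dr":[0,0.005,0],"fingers":0.03},{"slide":[0,0.058,-0.0015],"dr":[0,0.005,0],"fingers":0.03}]'

```text
t: 7.58
eef_pos: [625.5, 121.0, 145.2]
tcp_rot: [-2.38, 0.0, 1.971]
ft_force: [0.3, -0.7, -3.5]
opening: 0.418
```

Run:
```python
from h import *
s=env.state();print(s['joints'],where(),s['ft_force']); rol([2,0,36]); 
m=optics.camera_model('wrist');im=optics.read_camera('wrist');cv2.imwrite('pics/w6.png',im[:,:,::-1])
np.savez('w6.npz',**m)
a=cv2.resize(im[20:180,190:350,::-1],None,fx=3.7,fy=3.7,interpolation=cv2.INTER_CUBIC);cv2.imwrite('pics/w6c.png',a)
im=optics.read_camera('scene');cv2.imwrite('pics/s6.png',cv2.resize(im[150:270,140:280,::-1],None,fx=4.8,fy=4.8,interpolation=cv2.INTER_CUBIC))
O,C=cradle(OC,YAW)
for q in ([11,-70,14],[-6,-64,14],[-6,-76,14],[8,-122,14],[8,-122,40]): print(q,proj('wrist',O+C@q,m))
```

```text
[-0.04848413  0.49594981  2.13734708  2.21151574  0.40189555  0.56902838] (array([ 0.73550151,  0.78953599, 43.67024251]), array([-1.3527256 , -1.35484994,  1.10926135])) [ 0.31820598 -0.6524383  -3.46491641]
t 7.58 slide [-0.0008  0.0078  0.0002] dr [-0.0018  0.0011  0.0007] F [ 0.3 -0.7 -3.5]
[11, -70, 14] [[254.3952553  113.15119081]]
[-6, -64, 14] [[279.67331177 122.4794773 ]]
[-6, -76, 14] [[280.05412597 103.41784501]]
[8, -122, 14] [[259.01446795  25.78967227]]
[8, -122, 40] [[249.40595472   8.82761704]]
```

View pics/w6c.png

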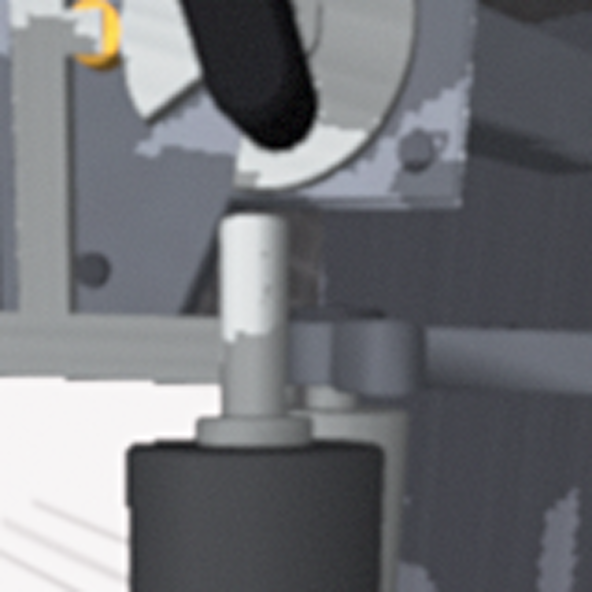

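View pics/s6.png

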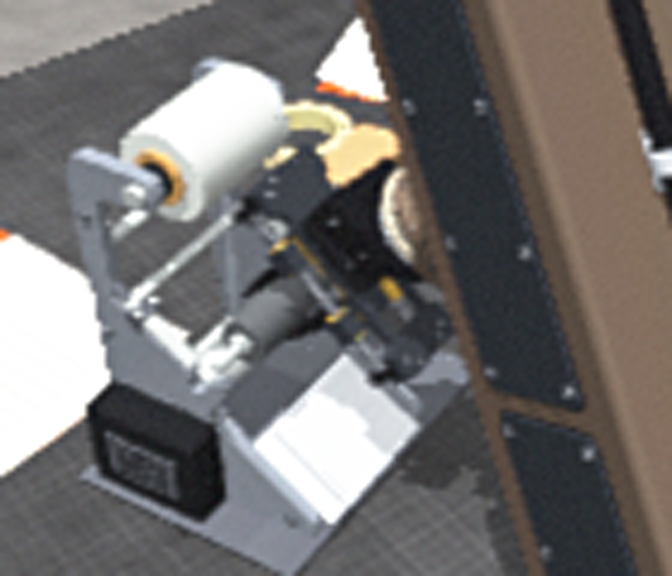

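Run:
```python
from h import *
m=dict(np.load('w6.npz'));O,C=cradle(OC,YAW)
for q in ([6,-70,-5],[-6,-70,-5],[-6,-70,14],[-6,-70,28],[-11,-70,28],[-13,-70,28],[-20,-70,28],[11,-70,8],[6,-70,3],[11,-70,14],[11,-64,14],[11,-76,14]):
  u=proj('',O+C@q,m)[0]; print(q,u.round(1),'crop',((u-[190,20])*3.7).round(0))
r,_=where(); s=env.state();R=tcpR(s)
for q in ([r[0],-70,r[2]],[r[0],-86,r[2]]): print(proj('',O+C@np.array(q),m))
print(r)
im=cv2.imread('pics/w6.png')
for v in (112,116,120): print(v,[int(x) for x in im[v,235:310].mean(1)])
```

```text
[6, -70, -5] [266.6 114. ] crop [283. 348.]
[-6, -70, -5] [283.  113.9] crop [344. 347.]
[-6, -70, 14] [279.9 113. ] crop [332. 344.]
[-6, -70, 28] [277.1 112.3] crop [322. 341.]
[-11, -70, 28] [285.4 112.2] crop [353. 341.]
[-13, -70, 28] [288.7 112.2] crop [365. 341.]
[-20, -70, 28] [300.5 112.1] crop [409. 341.]
[11, -70, 8] [256.2 113.4] crop [245. 346.]
[6, -70, 3] [264.7 113.6] crop [276. 346.]
[11, -70, 14] [254.4 113.2] crop [238. 345.]
[11, -64, 14] [254.4 122.4] crop [238. 379.]
[11, -76, 14] [254.4 103.7] crop [238. 310.]
[[260.4088141  111.29545553]]
[[260.51874693  80.28057936]]
[ 1.07241947  0.90672105 44.43304008]
112 [147, 148, 149, 151, 150, 149, 150, 148, 148, 149, 148, 148, 148, 150, 153, 157, 169, 181, 173, 161, 159, 160, 161, 158, 157, 148, 144, 137, 127, 120, 110, 101, 92, 89, 96, 105, 106, 111, 116, 118, 121, 117, 116, 111, 100, 88, 86, 88, 90, 92, 93, 99, 98, 104, 108, 110, 114, 114, 113, 110, 106, 101, 99, 92, 87, 82, 75, 71, 64, 69, 88, 104, 109, 107, 106]
116 [152, 151, 151, 151, 150, 152, 151, 151, 151, 151, 151, 151, 151, 152, 157, 148, 144, 148, 157, 158, 159, 161, 163, 161, 156, 150, 142, 135, 128, 117, 109, 100, 89, 91, 95, 102, 107, 114, 116, 117, 117, 118, 117, 112, 97, 83, 85, 88, 87, 91, 94, 97, 97, 104, 108, 113, 116, 118, 112, 110, 107, 102, 100, 94, 90, 82, 73, 67, 64, 68, 80, 91, 90, 92, 94]
120 [154, 154, 155, 152, 153, 153, 153, 153, 152, 152, 152, 153, 152, 148, 134, 131, 143, 148, 156, 159, 161, 160, 162, 159, 155, 149, 143, 136, 129, 117, 110, 100, 91, 88, 96, 99, 107, 108, 115, 116, 117, 119, 118, 108, 92, 83, 83, 89, 89, 90, 93, 94, 101, 104, 106, 114, 115, 115, 111, 109, 108, 106, 101, 97, 90, 84, 75, 69, 62, 64, 68, 73, 76, 79, 79]
```

Run:
```python
from h import *
print(where()); rol([0.5,0.5,25]);rol([-0.3,0.5,12]); rol([-.5,.5,2])
```

```text
(array([ 1.07241947,  0.90672105, 44.43304008]), array([-1.35389291, -1.35552344,  1.10905254]))
t 7.68 slide [-0.0004  0.0189  0.0044] dr [-0.0006  0.0012  0.0002] F [ 0.2  1.  -3.8]
t 7.68 slide [-0.0004  0.0315  0.0078] dr [-0.0006  0.0012  0.0002] F [ 0.2  1.  -3.8]
t 7.68 slide [-0.0004  0.0413  0.0099] dr [-0.0006  0.0012  0.0002] F [ 0.2  1.  -3.8]
```

Call:
drive_tool --steps '[{"slide":[0,0.008,0.002],"dr":[0,0.001,0],"fingers":0.03},{"slide":[0,0.016,0.0037],"dr":[0,0.001,0],"fingers":0.03},{"slide":[0,0.024,0.0058],"dr":[0,0.001,0],"fingers":0.03},{"slide":[0,0.0315,0.0078],"dr":[0,0.001,0],"fingers":0.03},{"slide":[0,0.0315,0.0078],"dr":[0,0.001,0],"fingers":0.03}]'

```text
t: 8.1
eef_pos: [642.6, 128.4, 118.3]
tcp_rot: [-2.383, -0.0, 1.97]
ft_force: [2.1, -2.0, -1.0]
opening: 0.415
```

Run:
```python
from h import *
s=env.state();print(where(),s['ft_force'],s['moment']); rol([-.5,.5,4]); 
m=optics.camera_model('wrist');im=optics.read_camera('wrist')
np.savez('w7.npz',**m);cv2.imwrite('pics/w7.png',im[:,:,::-1])
a=cv2.resize(im[0:160,190:350,::-1],None,fx=3.7,fy=3.7,interpolation=cv2.INTER_CUBIC);cv2.imwrite('pics/w7c.png',a)
im=optics.read_camera('scene');cv2.imwrite('pics/s7.png',cv2.resize(im[150:270,140:280,::-1],None,fx=4.8,fy=4.8,interpolation=cv2.INTER_CUBIC))
```

```text
(array([ 0.56909285,  0.98220954, 11.00743609]), array([-1.35539456, -1.35579485,  1.10690379])) [ 2.05098421 -1.97172582 -1.04770214] [-0.01268926  0.34164695 -0.30154531]
t 8.1 slide [-0.0005  0.0067  0.0025] dr [ 0.001  -0.0002  0.0005] F [ 2.1 -2.  -1. ]
```

View pics/w7c.png

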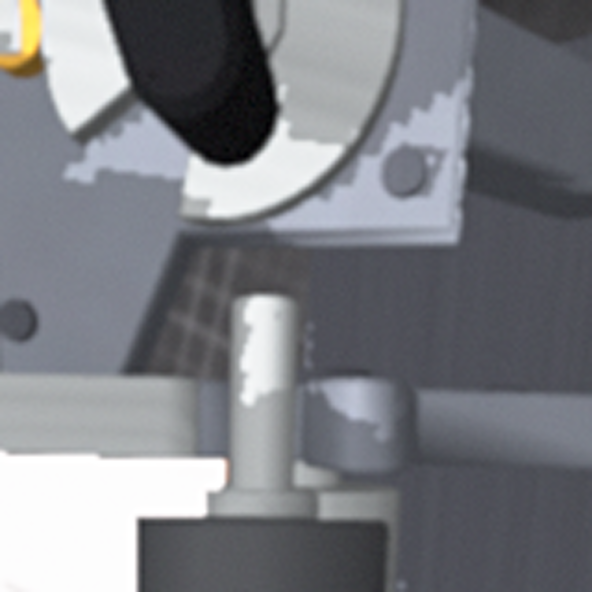

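View pics/s7.png

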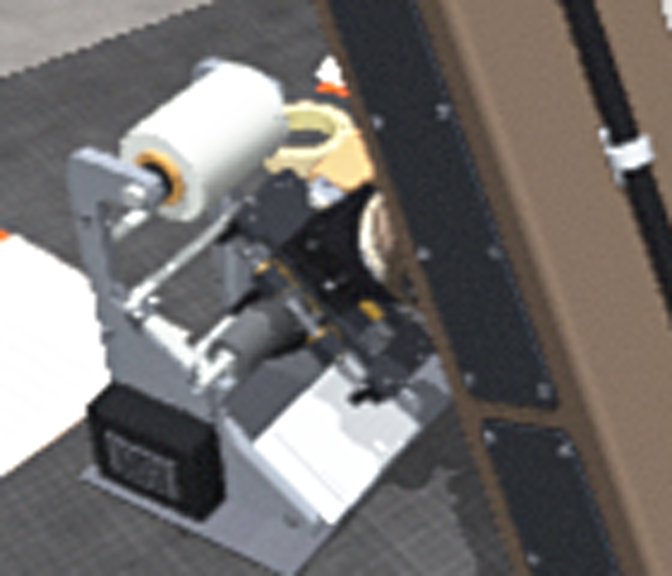

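Call:
drive_tool --steps '[{"slide":[0,0.002,0.0004],"dr":[0,0,0],"fingers":0.03},{"slide":[0,0.004,0.0008],"dr":[0,0,0],"fingers":0.03},{"slide":[0,0.004,0.0008],"dr":[0,0,0],"fingers":0.03}]'

```text
t: 8.45
eef_pos: [644.8, 129.6, 115.4]
tcp_rot: [-2.383, -0.0, 1.97]
ft_force: [2.2, 0.0, 2.3]
opening: 0.417
```

```bash
cat > st.py <<'E'
from h import *
s=env.state();O,C=cradle(OC,YAW);w=where()
print(s['t'],w[0].round(2),'F cradle',(C.T@s['ft_force']).round(1),'M',(C.T@s['moment']).round(2),'op',s['opening'],s['joints'].round(2))
E
python3 st.py
```

```text
8.45 [0.91 1.24 7.24] F cradle [ 3.  -0.8  0.7] M [ 0.1  -0.23 -0.62] op 0.417100984820298 [-0.03  0.57  2.11  2.33  0.43  0.46]
```

Call:
drive_tool --steps '[{"slide":[0,0.0002,-0.0008],"dr":[0,0.01,0],"fingers":0.03},{"slide":[0,0.0002,-0.0008],"dr":[0,0.01,0],"fingers":0.03},{"slide":[0,0.0022,-0.0004],"dr":[0,0.01,0],"fingers":0.03},{"slide":[0,0.0032,-0.0002],"dr":[0,0.01,0],"fingers":0.03},{"slide":[0,0.0032,-0.0002],"dr":[0,0.01,0],"fingers":0.03}]'

```text
t: 8.87
eef_pos: [646.7, 130.7, 112.5]
tcp_rot: [-2.382, -0.008, 1.964]
ft_force: [2.5, 2.4, 2.2]
opening: 0.416
```

```bash
python3 st.py
```

```text
8.8667 [1.05 1.57 3.57] F cradle [ 3.9  1.3 -0.1] M [ 0.23 -0.18 -0.27] op 0.4155523863103348 [-0.03  0.58  2.11  2.34  0.43  0.46]
```

Call:
drive_tool --steps '[{"slide":[0,0.0002,-0.0008],"dr":[0,0.003,0],"fingers":0.03},{"slide":[0,0.0012,-0.0006],"dr":[0,0.003,0],"fingers":0.03},{"slide":[0,0.0022,-0.0004],"dr":[0,0.003,0],"fingers":0.03},{"slide":[0,0.0027,-0.0003],"dr":[0,0.003,0],"fingers":0.03},{"slide":[0,0.0027,-0.0003],"dr":[0,0.003,0],"fingers":0.03}]'

```text
t: 9.28
eef_pos: [648.2, 131.4, 110.4]
tcp_rot: [-2.38, -0.01, 1.962]
ft_force: [-0.4, 2.5, -0.4]
opening: 0.416
```

```bash
python3 st.py
```

```text
9.2833 [1.25 1.53 0.91] F cradle [ 0.3  2.4 -0.7] M [ 0.22  0.5  -0.2 ] op 0.41631142869165466 [-0.02  0.58  2.1   2.34  0.43  0.46]
```

Call:
drive_tool --steps '[{"slide":[0,0.001,0.0002],"dr":[0,0,0],"fingers":0.03},{"slide":[0,0.0015,0.0003],"dr":[0,0,0],"fingers":0.03},{"slide":[0,0.0015,0.0003],"dr":[0,0,0],"fingers":0.03}]'

```text
t: 9.53
eef_pos: [649.1, 131.7, 109.2]
tcp_rot: [-2.38, -0.01, 1.962]
ft_force: [-1.6, 1.3, -0.4]
opening: 0.413
```

```bash
python3 st.py
```

```text
9.5333 [ 1.28  1.49 -0.59] F cradle [-1.   1.8  0.2] M [ 0.17  0.66 -0.18] op 0.4125591732553323 [-0.02  0.59  2.1   2.35  0.43  0.46]
```

Call:
drive_tool --steps '[{"slide":[0,0.001,0.0002],"dr":[0,0,0],"fingers":0.03},{"slide":[0,0.0015,0.0003],"dr":[0,0,0],"fingers":0.03},{"slide":[0,0.0015,0.0003],"dr":[0,0,0],"fingers":0.03}]'

```text
t: 9.78
eef_pos: [649.7, 131.9, 108.3]
tcp_rot: [-2.381, -0.01, 1.961]
ft_force: [-6.6, -0.2, 2.6]
opening: 0.412
```

```bash
python3 st.py
python3 - <<'E'
from h import *
m=optics.camera_model('wrist');im=optics.read_camera('wrist')
np.savez('w8.npz',**m);cv2.imwrite('pics/w8.png',im[:,:,::-1])
a=cv2.resize(im[0:160,190:350,::-1],None,fx=3.7,fy=3.7,interpolation=cv2.INTER_CUBIC);cv2.imwrite('pics/w8c.png',a)
E
```

```text
9.7833 [ 1.36  1.47 -1.74] F cradle [-3.6  2.3  5.7] M [ 0.15  0.67 -0.12] op 0.41154719860610234 [-0.02  0.59  2.1   2.35  0.43  0.46]
```

View pics/w8c.png

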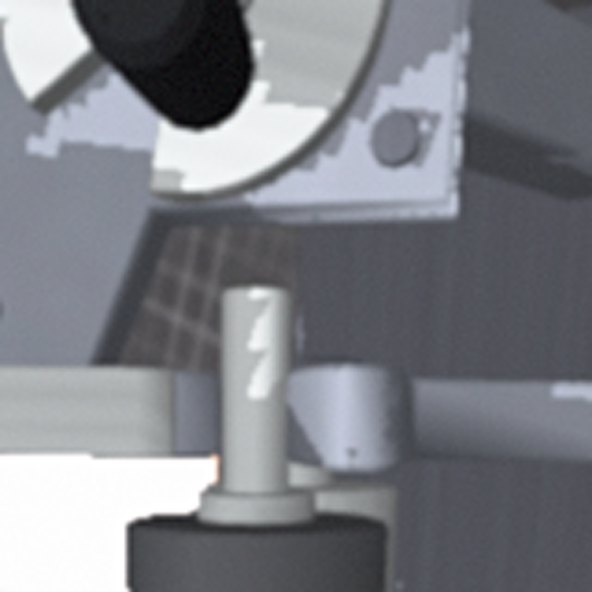

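Call:
drive_tool --steps '[{"slide":[0,0.001,0.0002],"dr":[0,0,0],"fingers":0.03},{"slide":[0,0.001,0.0002],"dr":[0,0,0],"fingers":0.03}]'

```text
t: 10.0
eef_pos: [650.0, 132.0, 108.1]
tcp_rot: [-2.381, -0.01, 1.961]
ft_force: [-14.3, -3.9, 12.4]
opening: 0.415
```

```bash
python3 st.py
```

```text
10.0 [ 1.4   1.46 -2.06] F cradle [-4.9  2.  18.5] M [ 0.22  0.55 -0.  ] op 0.4153471800982908 [-0.02  0.59  2.1   2.35  0.43  0.45]
```

Call:
drive_tool --steps '[{"slide":[0,-0.0008,-0.0002],"dr":[0,0,0],"fingers":0.05},{"slide":[0,-0.0008,-0.0002],"dr":[0,0,0],"fingers":0.05},{"slide":[0,-0.0008,-0.0002],"dr":[0,0,0],"fingers":0.05},{"slide":[0,-0.0008,-0.0002],"dr":[0,0,0],"fingers":0.05}]'

```text
t: 10.33
eef_pos: [650.5, 132.0, 108.2]
tcp_rot: [-2.381, -0.01, 1.961]
ft_force: [0.5, 0.5, -0.8]
opening: 0.522
```

```bash
python3 st.py
python3 - <<'E'
from h import *
m=optics.camera_model('wrist');im=optics.read_camera('wrist')
np.savez('w9.npz',**m);cv2.imwrite('pics/w9.png',im[:,:,::-1])
a=cv2.resize(im[0:160,190:350,::-1],None,fx=3.7,fy=3.7,interpolation=cv2.INTER_CUBIC);cv2.imwrite('pics/w9c.png',a)
im=optics.read_camera('scene');cv2.imwrite('pics/s9.png',cv2.resize(im[150:270,140:280,::-1],None,fx=4.8,fy=4.8,interpolation=cv2.INTER_CUBIC))
E
```

```text
10.3333 [ 1.88  1.28 -2.23] F cradle [ 0.1  0.2 -1.1] M [ 0.11  0.38 -0.05] op 0.521546408355584 [-0.02  0.59  2.1   2.35  0.43  0.46]
```

View pics/w9c.png

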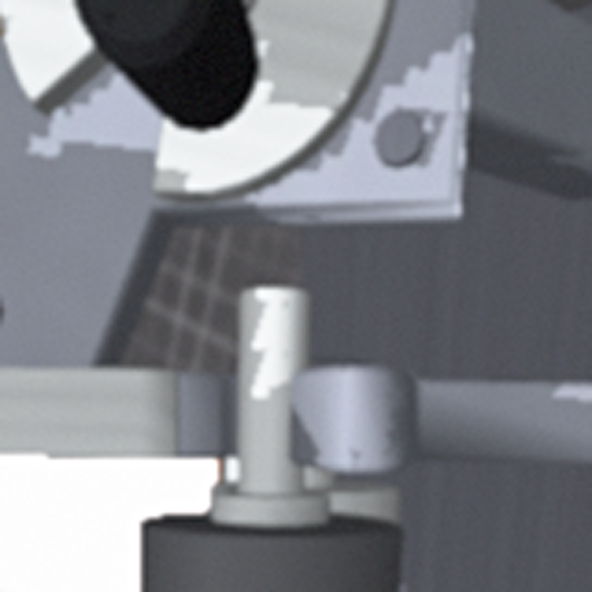

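View pics/s9.png

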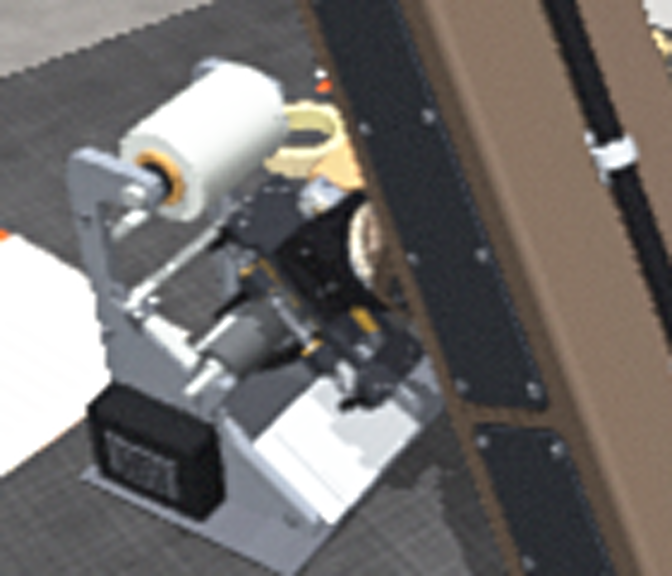

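Call:
drive_tool --steps '[{"slide":[0,-0.01,0],"dr":[0,0,0],"fingers":0.05},{"slide":[0,-0.025,0],"dr":[0,0,0],"fingers":0.05},{"slide":[0,-0.05,0],"dr":[0,0,0],"fingers":0.05},{"slide":[0,-0.08,0],"dr":[0,0,0],"fingers":0.05},{"slide":[0,-0.11,0],"dr":[0,0,0],"fingers":0.05}]'

```text
t: 10.85
eef_pos: [575.3, 100.7, 184.5]
tcp_rot: [-2.38, -0.01, 1.962]
ft_force: [0.3, -0.6, -0.0]
opening: 0.523
```

```bash
python3 st.py
python3 - <<'E'
from h import *
m=optics.camera_model('wrist');im=optics.read_camera('wrist')
np.savez('w10.npz',**m);cv2.imwrite('pics/w10.png',im[:,:,::-1])
im=optics.read_camera('scene');cv2.imwrite('pics/s10.png',cv2.resize(im[150:270,140:280,::-1],None,fx=4.8,fy=4.8,interpolation=cv2.INTER_CUBIC))
E
```

```text
10.85 [-21.02   1.62 106.91] F cradle [-0.  -0.7 -0. ] M [ 0.14  0.31 -0.1 ] op 0.5232272079728105 [-0.11  0.37  2.22  2.04  0.4   0.72]
```

View pics/w10.png

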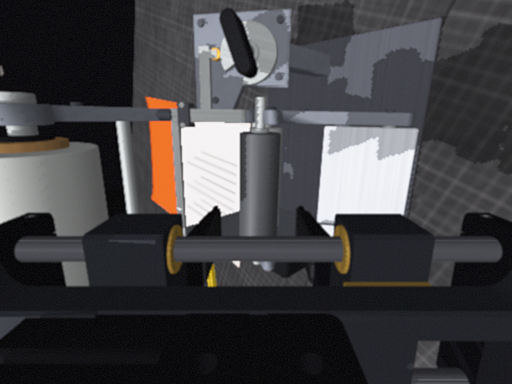

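View pics/s10.png

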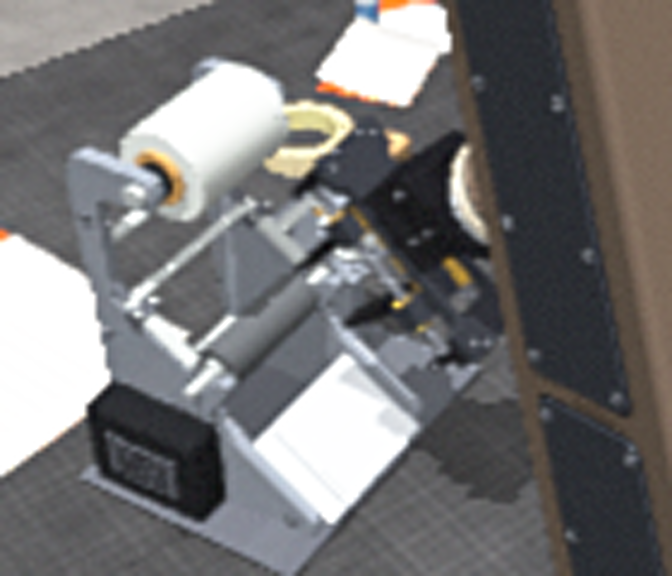

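Run:
```python
from h import *
O,C=cradle(OC,YAW)
im=optics.read_camera('scene');m=optics.camera_model('scene')
a=cv2.resize(im[195:245,160:230,::-1],None,fx=10,fy=10,interpolation=cv2.INTER_CUBIC)
for q,c in (([-1,86,0],(0,0,255)),([-1,54,0],(0,0,255)),([-6,76,14],(0,255,0)),([-6,76,28],(0,255,0)),([11,76,14],(255,0,0)),([-1,-54,0],(0,0,255))):
    u=proj('',O+C@np.array(q,float),m)[0];print(q,u)
    cv2.circle(a,tuple(((u-[160,195]+.5)*10).astype(int)),4,c,-1)
cv2.imwrite('pics/s11.png',a)
m=dict(np.load('w10.npz'));b=cv2.resize(cv2.imread('pics/w10.png')[80:160,210:310],None,fx=6,fy=6,interpolation=cv2.INTER_CUBIC)
for q,c in (([-1,-84.5,0],(0,0,255)),([-1,-52.5,0],(0,0,255)),([-6,-70,14],(0,255,0)),([11,-70,14],(255,0,0))):
    u=proj('',O+C@np.array(q,float),m)[0];cv2.circle(b,tuple(((u-[210,80]+.5)*6).astype(int)),4,c,-1)
cv2.imwrite('pics/w10c.png',b)
```

```text
[-1, 86, 0] [180.09603481 231.94701728]
[-1, 54, 0] [185.38849766 226.61086035]
[-6, 76, 14] [184.27205718 229.57113066]
[-6, 76, 28] [185.78043898 227.915137  ]
[11, 76, 14] [180.79063531 226.33631744]
[-1, -54, 0] [201.94200242 209.92069141]
```

View pics/s11.png

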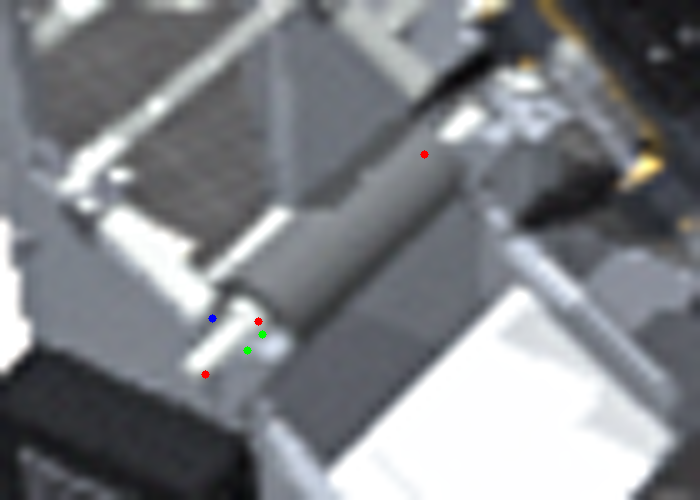

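View pics/w10c.png

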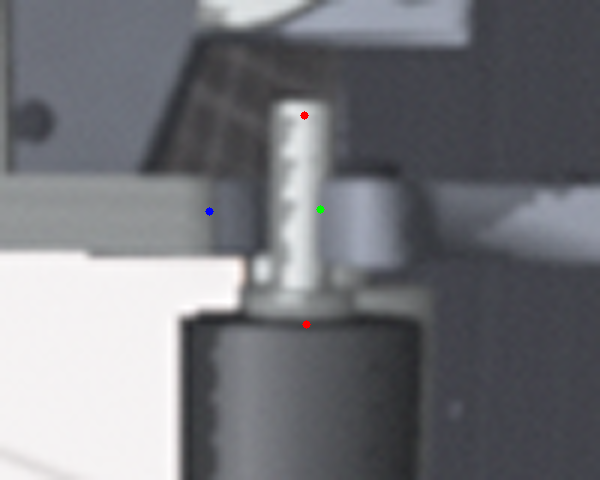

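Run:
```python
from h import *
O,C=cradle(OC,YAW)
def onp(uv,z,m):
    o,d=ray('',uv,m); a=C.T@(o-O); b=C.T@d; return a+b*(z-a[2])/b[2]
for n,(x0,y0,x1,y1) in (('w3',(305,160,345,203)),('w10',(205,3,280,90))):
    m=dict(np.load(n+'.npz'));im=cv2.imread(f'pics/{n}.png')[y0:y1,x0:x1].max(2)
    k=(im<35).astype(np.uint8);cs,_=cv2.findContours(k,cv2.RETR_EXTERNAL,cv2.CHAIN_APPROX_NONE)
    c=max(cs,key=cv2.contourArea)[:,0,:]+[x0,y0]
    P=np.array([onp(q,46,m)[:2] for q in c],np.float32)
    r=cv2.minAreaRect(P);v=cv2.fitLine(P,cv2.DIST_L2,0,0.01,0.01).ravel();print(n,r, np.degrees(np.arctan2(-v[0],v[1])),len(c))
    print('centre px pred',proj('',O+C@[8,-122,40],m), c.mean(0))
```

```text
w3 ((5.728092670440674, -120.13412475585938), (12.507246017456055, 47.43077087402344), 18.715660095214844) -159.75722 105
centre px pred [[321.06469897 181.50233932]] [319.20952381 181.4       ]
w10 ((4.71043062210083, -120.77702331542969), (13.337912559509277, 49.653480529785156), 14.427318572998047) -164.2159 165
centre px pred [[238.29219285  43.39971642]] [243.0969697   44.29090909]
```

```bash
cat >> h.py <<'E'
def knob(c,al,phi=0.):
    O,C=cradle(OC,YAW); R=Rhand(YAW,np.radians(35)+phi)@FL
    R=Rn.from_rotvec(C[:,2]*al).as_matrix()@R
    go(O+C@np.array(c,float),R)
def tcpc():
    O,C=cradle(OC,YAW); s=env.state();R=C.T@tcpR(s)
    return (C.T@(s['eef_pos']-O)).round(1),'toolz ang',np.round(np.arctan2(-R[1,2],-R[0,2]),3),'tooly',R[:,1].round(3)
E
python3 - <<'E'
from h import *
print(tcpc()); knob([-20,-115,90],0.3)
E
```

```text
(array([-16.4,   1.9,  92. ]), 'toolz ang', np.float64(-0.012), 'tooly', array([ 0.201, -0.001, -0.98 ]))
t 11.0 slide [-0.1169  0.0014  0.0025] dr [ 0.2005 -0.3111 -0.03  ] F [0.5 0.3 0.4]
```

Call:
drive_tool --steps '[{"slide":[-0.03,0,0.0005],"dr":[0.05,-0.078,-0.008],"fingers":0.05},{"slide":[-0.06,0,0.001],"dr":[0.1,-0.155,-0.015],"fingers":0.06},{"slide":[-0.09,0.001,0.002],"dr":[0.15,-0.233,-0.023],"fingers":0.06},{"slide":[-0.117,0.001,0.0025],"dr":[0.2,-0.311,-0.03],"fingers":0.06},{"slide":[-0.117,0.001,0.0025],"dr":[0.2,-0.311,-0.03],"fingers":0.06}]'

```text
t: 11.42
eef_pos: [616.7, 7.4, 180.3]
tcp_rot: [-2.192, 0.147, 2.19]
ft_force: [-0.8, 0.5, -0.4]
opening: 0.628
```

Run:
```python
from h import *
print(tcpc(),env.state()['joints']); knob([-20,-115,90],0.3);knob([6.5,-121.5,65],0.3)
```

```text
(array([-18.7, -99.6,  86.7]), 'toolz ang', np.float64(0.264), 'tooly', array([ 0.025,  0.012, -1.   ])) [-0.26327112  0.40239972  2.02019921  1.11694073  0.42956661  1.23653895]
t 11.42 slide [-0.0145 -0.0035  0.0052] dr [ 0.0275 -0.0356  0.0041] F [-0.8  0.5 -0.4]
t 11.42 slide [-0.0278  0.0221 -0.018 ] dr [ 0.0275 -0.0356  0.0041] F [-0.8  0.5 -0.4]
```

Call:
drive_tool --steps '[{"slide":[-0.02,0.0,0.0],"dr":[0.027,-0.035,0.004],"fingers":0.06},{"slide":[-0.027,0.01,-0.01],"dr":[0.027,-0.035,0.004],"fingers":0.06},{"slide":[-0.028,0.022,-0.018],"dr":[0.027,-0.035,0.004],"fingers":0.06},{"slide":[-0.028,0.022,-0.018],"dr":[0.027,-0.035,0.004],"fingers":0.06}]'

```text
t: 11.75
eef_pos: [656.6, 1.9, 176.3]
tcp_rot: [-2.164, 0.168, 2.215]
ft_force: [-0.5, -1.1, -0.7]
opening: 0.628
```

Run:
```python
from h import *
print(tcpc(),env.state()['joints']);knob([6.5,-121.5,65],0.3)
m=optics.camera_model('wrist');im=optics.read_camera('wrist')
np.savez('w12.npz',**m);cv2.imwrite('pics/w12.png',im[:,:,::-1])
im=optics.read_camera('scene');cv2.imwrite('pics/s12.png',cv2.resize(im[150:270,140:280,::-1],None,fx=4.8,fy=4.8,interpolation=cv2.INTER_CUBIC))
```

```text
(array([   7.3, -120.2,   63.6]), 'toolz ang', np.float64(0.297), 'tooly', array([ 0.003,  0.002, -1.   ])) [-0.2432661   0.45364392  1.91984401  0.97000371  0.43288663  1.37181178]
t 11.75 slide [-0.001  -0.0014  0.0012] dr [ 0.003  -0.0034  0.0008] F [-0.5 -1.1 -0.7]
```

View pics/w12.png

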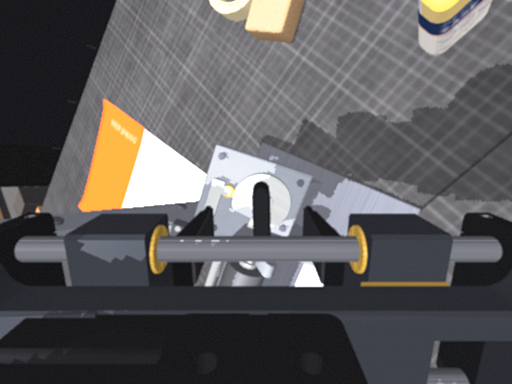

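View pics/s12.png

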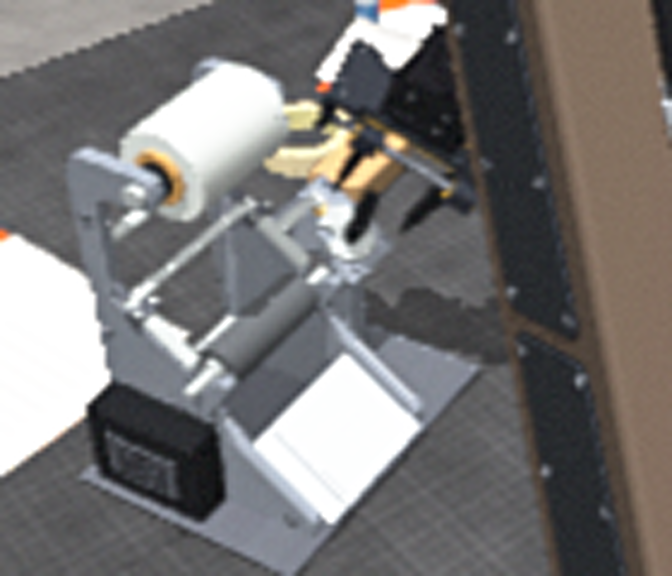

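Call:
drive_tool --steps '[{"slide":[-0.001,0.012,0.0017],"dr":[0.003,-0.003,0],"fingers":0.06},{"slide":[-0.001,0.026,0.0017],"dr":[0.003,-0.003,0],"fingers":0.06},{"slide":[-0.001,0.034,0.0017],"dr":[0.003,-0.003,0],"fingers":0.06},{"slide":[-0.001,0.04,0.0017],"dr":[0.003,-0.003,0],"fingers":0.06},{"slide":[-0.001,0.04,0.0017],"dr":[0.003,-0.003,0],"fingers":0.06}]'

```text
t: 12.27
eef_pos: [675.7, 8.6, 143.4]
tcp_rot: [-2.16, 0.17, 2.218]
ft_force: [-0.5, 1.2, 0.2]
opening: 0.627
```

Run:
```python
from h import *
print(tcpc(),env.state()['joints'],env.state()['ft_force'])
m=optics.camera_model('wrist');im=optics.read_camera('wrist')
cv2.imwrite('pics/w13.png',cv2.resize(im[120:290,160:360,::-1],None,fx=3.5,fy=3.5))
```

```text
(array([   5. , -121.5,   25.1]), 'toolz ang', np.float64(0.3), 'tooly', array([-0.001,  0.   , -1.   ])) [-0.22095245  0.52397635  1.9021798   1.06169484  0.39124722  1.28492777] [-0.52400275  1.20002899  0.17416703]
```

View pics/w13.png

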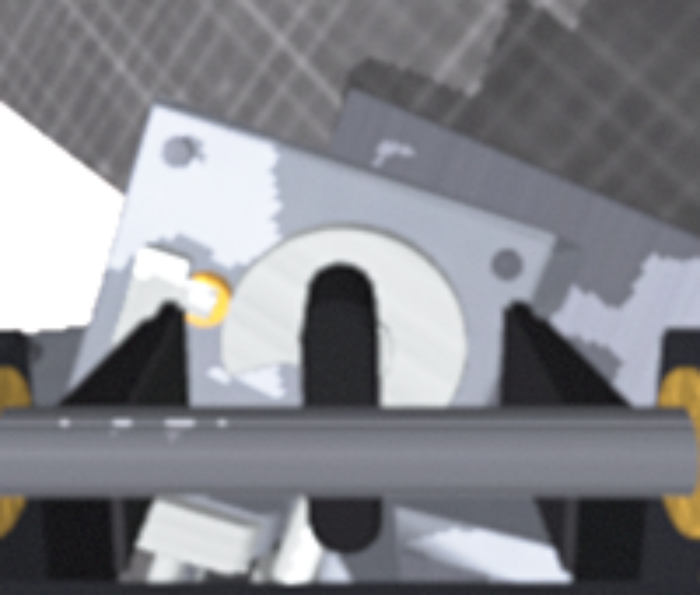

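Call:
drive_tool --steps '[{"slide":[0,0.001,0],"dr":[0,0,0],"fingers":0.005},{"slide":[0,0.001,0],"dr":[0,0,0],"fingers":0.005},{"slide":[0,0.001,0],"dr":[0,0,0],"fingers":0.005},{"slide":[0,0.001,0],"dr":[0,0,0],"fingers":0.005},{"slide":[0,0.001,0],"dr":[0,0,0],"fingers":0.005}]'

```text
t: 12.73
eef_pos: [676.5, 8.1, 144.0]
tcp_rot: [-2.161, 0.171, 2.217]
ft_force: [0.1, 0.1, -0.4]
opening: 0.337
```

Call:
drive_tool --steps '[{"slide":[0,0,0],"dr":[0,0,0],"fingers":0.005},{"slide":[0,0,0],"dr":[0,0,0],"fingers":0.005},{"slide":[0,0,0],"dr":[0,0,0],"fingers":0.005},{"slide":[0,0,0],"dr":[0,0,0],"fingers":0.005}]'

```text
t: 13.07
eef_pos: [676.4, 8.0, 143.7]
tcp_rot: [-2.16, 0.171, 2.217]
ft_force: [-1.9, -1.3, 0.7]
opening: 0.134
```

```bash
python3 st.py; python3 -c "
from h import *
print(tcpc())"
```

```text
13.0667 [   5.72 -122.99   41.04] F cradle [-1.4 -0.4  1.9] M [-0.08  0.8  -0.06] op 0.13408246262216791 [-0.22  0.52  1.9   1.06  0.39  1.28]
(array([   5.5, -122.2,   25. ]), 'toolz ang', np.float64(0.3), 'tooly', array([ 0.   , -0.001, -1.   ]))
```

Call:
drive_tool --steps '[{"slide":[0,0,0],"dr":[0,0.1,0],"fingers":0.005},{"slide":[0,0,0],"dr":[0,0.2,0],"fingers":0.005},{"slide":[0,0,0],"dr":[0,0.3,0],"fingers":0.005},{"slide":[0,0,0],"dr":[0,0.4,0],"fingers":0.005},{"slide":[0,0,0],"dr":[0,0.4,0],"fingers":0.005}]'

```text
t: 13.48
eef_pos: [675.7, 7.7, 143.1]
tcp_rot: [-2.178, -0.06, 1.881]
ft_force: [-6.8, -4.4, -0.8]
opening: 0.136
```

```bash
python3 st.py; python3 -c "
from h import *
print(tcpc())"
```

```text
13.4833 [   4.51 -123.02   41.01] F cradle [-7.  -1.5  3.9] M [-0.17  1.2  -0.14] op 0.13629556828905448 [-0.22  0.52  1.9   1.06  0.39  1.69]
(array([   4.6, -122.2,   25. ]), 'toolz ang', np.float64(-0.107), 'tooly', array([-0.001, -0.001, -1.   ]))
```

Call:
drive_tool --steps '[{"slide":[0,0,0],"dr":[0,0.1,0],"fingers":0.005},{"slide":[0,0,0],"dr":[0,0.2,0],"fingers":0.005},{"slide":[0,0,0],"dr":[0,0.3,0],"fingers":0.005},{"slide":[0,0,0],"dr":[0,0.4,0],"fingers":0.005},{"slide":[0,0,0],"dr":[0,0.4,0],"fingers":0.005}]'

```text
t: 13.9
eef_pos: [675.0, 7.7, 142.5]
tcp_rot: [-2.118, -0.281, 1.541]
ft_force: [-11.2, -6.4, -2.0]
opening: 0.137
```

```bash
python3 st.py
python3 - <<'E'
from h import *
print(tcpc())
im=optics.read_camera('scene');cv2.imwrite('pics/s14.png',cv2.resize(im[150:270,140:280,::-1],None,fx=4.8,fy=4.8,interpolation=cv2.INTER_CUBIC))
im=optics.read_camera('wrist');cv2.imwrite('pics/w14.png',cv2.resize(im[120:290,160:360,::-1],None,fx=3.5,fy=3.5))
E
```

```text
13.9 [   3.36 -122.64   40.92] F cradle [-11.6  -1.5   5.7] M [-0.26  1.6  -0.33] op 0.13723742788052548 [-0.22  0.52  1.9   1.06  0.39  2.09]
(array([   3.7, -122. ,   24.9]), 'toolz ang', np.float64(-0.508), 'tooly', array([-0.002, -0.   , -1.   ]))
```

View pics/s14.png

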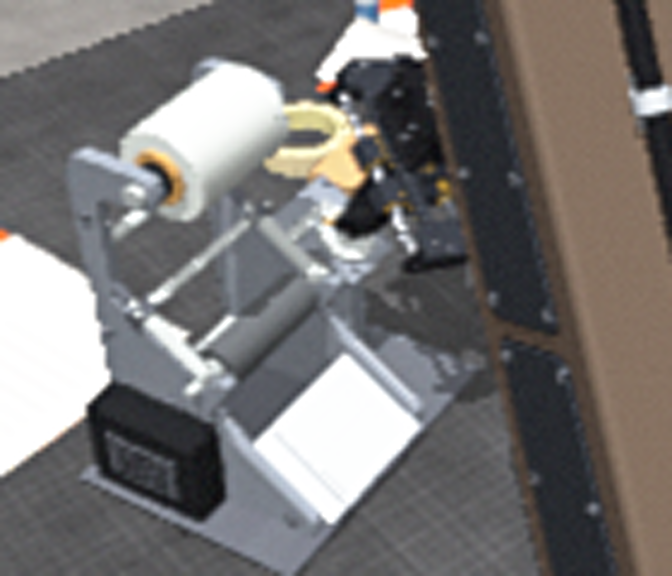

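View pics/w14.png

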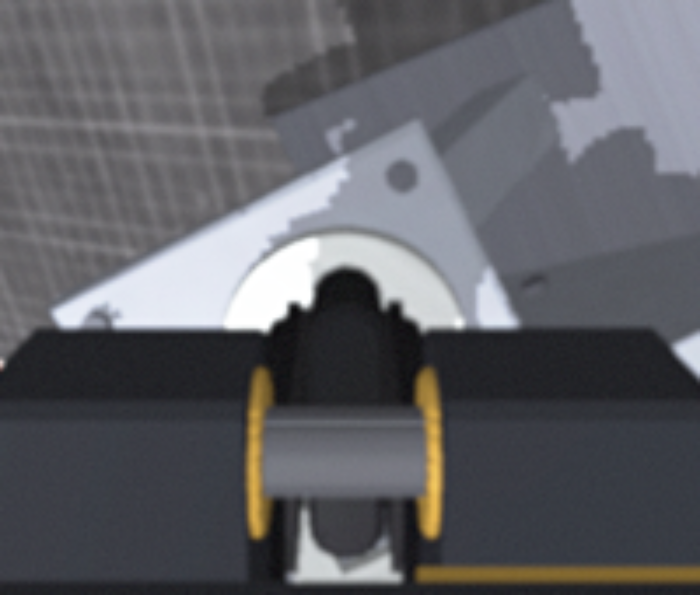

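Call:
drive_tool --steps '[{"slide":[0,0,-0.0005],"dr":[0,0.05,0],"fingers":0.005},{"slide":[0,0,-0.001],"dr":[0,0.1,0],"fingers":0.005},{"slide":[0,0,-0.001],"dr":[0,0.1,0],"fingers":0.005}]'

```text
t: 14.25
eef_pos: [674.9, 7.9, 142.5]
tcp_rot: [-2.09, -0.33, 1.454]
ft_force: [-17.9, -5.9, -0.8]
opening: 0.133
```

```bash
python3 st.py
python3 - <<'E'
from h import *
print(tcpc())
im=optics.read_camera('scene');cv2.imwrite('pics/s15.png',cv2.resize(im[190:245,155:225,::-1],None,fx=10,fy=10,interpolation=cv2.INTER_CUBIC))
E
```

```text
14.25 [   3.23 -122.44   40.9 ] F cradle [-15.9   1.5  10.1] M [ 0.05  2.36 -0.1 ] op 0.13250858939638416 [-0.22  0.52  1.9   1.06  0.39  2.19]
(array([   3.6, -121.8,   24.9]), 'toolz ang', np.float64(-0.604), 'tooly', array([-0.004,  0.001, -1.   ]))
```

View pics/s15.png

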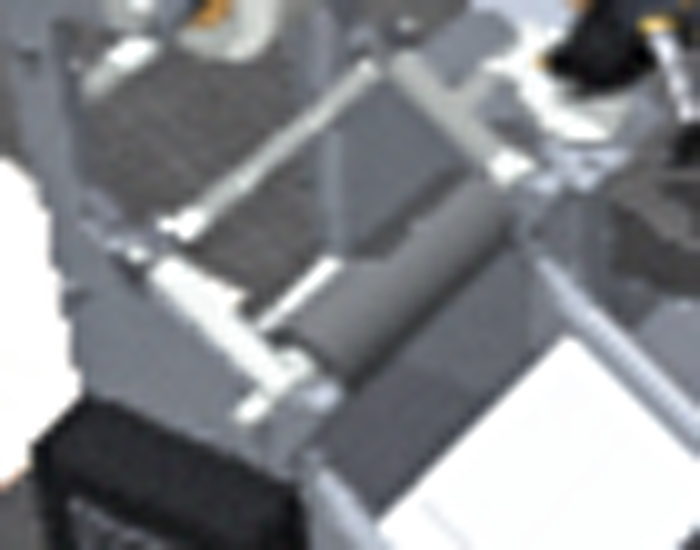

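Call:
drive_tool --steps '[{"slide":[0,0,0],"dr":[0,0,0],"fingers":0.04},{"slide":[0,0,0],"dr":[0,0,0],"fingers":0.04},{"slide":[0,0,0],"dr":[0,0,0],"fingers":0.04},{"slide":[0,0,0],"dr":[0,0,0],"fingers":0.04}]'

```text
t: 14.63
eef_pos: [677.6, 8.0, 144.4]
tcp_rot: [-2.096, -0.329, 1.459]
ft_force: [0.5, 0.3, -0.8]
opening: 0.36
```

Call:
drive_tool --steps '[{"slide":[0,-0.01,0],"dr":[0,0,0],"fingers":0.04},{"slide":[0,-0.03,0],"dr":[0,0,0],"fingers":0.04},{"slide":[0,-0.055,0],"dr":[0,0,0],"fingers":0.04},{"slide":[0,-0.085,0],"dr":[0,0,0],"fingers":0.04},{"slide":[0,-0.12,0],"dr":[0,0,0],"fingers":0.04}]'

```text
t: 15.05
eef_pos: [613.1, -18.6, 242.6]
tcp_rot: [-2.094, -0.329, 1.458]
ft_force: [0.1, -0.2, 0.4]
opening: 0.419
```

```bash
python3 st.py
python3 - <<'E'
from h import *
print(tcpc()); knob([-80,-60,170],0.,0.2); knob([-80,-130,170],0,.2)
E
```

```text
15.05 [   5.61 -122.92  161.45] F cradle [ 0.2 -0.2  0.3] M [ 0.1   0.25 -0.09] op 0.4190239366250589 [-0.31  0.31  1.94  0.79  0.55  2.42]
(array([   6. , -122.3,  145.5]), 'toolz ang', np.float64(-0.6), 'tooly', array([-0.001, -0.   , -1.   ]))
t 15.05 slide [ 0.0028 -0.0245  0.1062] dr [-0.1951 -0.5982 -0.0605] F [ 0.1 -0.2  0.4]
t 15.05 slide [-0.055  -0.0244  0.0667] dr [-0.1951 -0.5982 -0.0605] F [ 0.1 -0.2  0.4]
```

Call:
drive_tool --steps '[{"slide":[0.001,-0.008,0.035],"dr":[-0.06,-0.12,-0.02],"fingers":0.04},{"slide":[0.002,-0.016,0.07],"dr":[-0.1,-0.24,-0.03],"fingers":0.04},{"slide":[0.003,-0.0245,0.106],"dr":[-0.15,-0.36,-0.045],"fingers":0.04},{"slide":[0.003,-0.0245,0.106],"dr":[-0.19,-0.48,-0.06],"fingers":0.04},{"slide":[0.003,-0.0245,0.106],"dr":[-0.195,-0.598,-0.06],"fingers":0.04}]'

```text
t: 15.47
eef_pos: [527.1, 4.0, 217.8]
tcp_rot: [-2.274, -0.207, 1.727]
ft_force: [0.8, -0.2, -0.3]
opening: 0.423
```

Run:
```python
from h import *
print(tcpc()); knob([-80,90,170],0.,0.2)
```

```text
(array([-65.9, -68. , 165.6]), 'toolz ang', np.float64(-0.32), 'tooly', array([ 0.117, -0.004, -0.993]))
t 15.47 slide [ 0.1458 -0.0066  0.0622] dr [-0.0812 -0.3176 -0.0166] F [ 0.8 -0.2 -0.3]
```

Call:
drive_tool --steps '[{"slide":[0.146,-0.006,0.062],"dr":[-0.081,-0.318,-0.017],"fingers":0.04},{"slide":[0.146,-0.006,0.062],"dr":[-0.081,-0.318,-0.017],"fingers":0.04},{"slide":[0.146,-0.006,0.062],"dr":[-0.081,-0.318,-0.017],"fingers":0.04},{"slide":[0.146,-0.006,0.062],"dr":[-0.081,-0.318,-0.017],"fingers":0.04},{"slide":[0.146,-0.006,0.062],"dr":[-0.081,-0.318,-0.017],"fingers":0.04}]'

```text
t: 15.88
eef_pos: [460.5, 134.8, 214.2]
tcp_rot: [-2.381, -0.002, 1.967]
ft_force: [1.4, 0.5, 0.7]
opening: 0.424
```

Run:
```python
from h import *
print(tcpc(),env.state()['ft_force'])
m=optics.camera_model('wrist');im=optics.read_camera('wrist')
np.savez('w16.npz',**m);cv2.imwrite('pics/w16.png',im[:,:,::-1])
O,C=cradle(OC,YAW)
for q in ([0,70,0],[0,-70,0],[8,-122,40]): print(proj('',O+C@np.array(q,float),m))
im=optics.read_camera('top');cv2.imwrite('pics/t16.png',im[:,:,::-1])
```

```text
(array([-76.7,  78.4, 168.7]), 'toolz ang', np.float64(-0.004), 'tooly', array([ 0.199, -0.   , -0.98 ])) [1.37890172 0.53399512 0.6990173 ]
[[227.75451333 167.09053218]]
[[224.32026554  51.47481768]]
[[202.60320962 -13.74761882]]
```

View pics/w16.png

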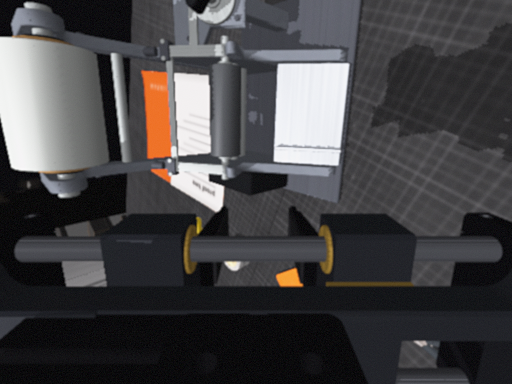

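View pics/t16.png

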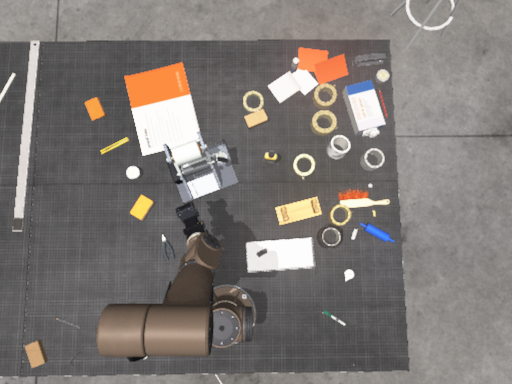

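Run:
```python
from h import *
im=cv2.imread('pics/w16.png')[25:185,170:270]
cv2.imwrite('pics/w16c.png',cv2.resize(im,None,fx=3.7,fy=3.7,interpolation=cv2.INTER_CUBIC))
print(env.state()['qvel'].round(4))
```

```text
[-0.0875  0.0155 -0.0639 -0.2695  0.0274  0.1587]
```

View pics/w16c.png

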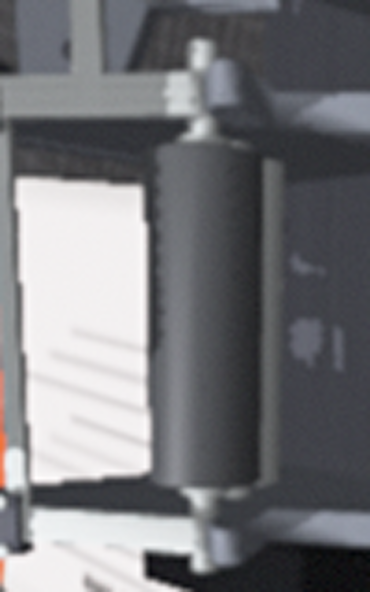

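Call:
drive_tool --steps '[{"slide":[0,0,0],"dr":[0,0,0],"fingers":0.04},{"slide":[0,0,0],"dr":[0,0,0],"fingers":0.04},{"slide":[0,0,0],"dr":[0,0,0],"fingers":0.04}]'

```text
t: 16.23
eef_pos: [462.0, 133.6, 214.4]
tcp_rot: [-2.382, -0.005, 1.965]
ft_force: [-0.6, -0.2, -0.1]
opening: 0.418
```

```bash
python3 -c "
from h import *
s=env.state();print(s['t'],s['ft_force'],s['qvel'].round(3)); print(env.job_done())"
```

```text
16.2333 [-0.6012514  -0.21901742 -0.07541302] [-0.01   0.002  0.004  0.011 -0.001 -0.005]
the job is handed in; nothing more can be done
None
```

The roller is back in both slots and the lock bar has closed over both shaft ends. I handed the job in at 16.2 s, and no verdict was reported.

**What I did:** I gripped the dark grey roller in its wooden rest (not the blue one). I half-turned the hand to stay inside the wrist joint's range, then lowered the roller along the slots with the hand leaning forward, clear of the film roll. It met a firm stop with nearly equal load at both ends, and I released it there. I then gripped the knob and turned it about 0.9 rad clockwise, to about 1.23 rad. The lock bar had jumped forward by then. I let go and backed off.

**Last checks:**
- The wrist picture shows the roller down in both slots with a tongue over each shaft end.
- In the top picture no bystander appears to have moved; I compared this by eye and did not measure it.
- The arm was clear of the machine with almost no wrist force (under 1 N).
- I saw no sign of the hand touching the film roll.

**Disagreements:**
- At the seat the arm read about 1–2 mm off my camera estimate in x and z, and the knob was about 3 mm off in x. I corrected for both using the forces and close views.
- During insertion the left shaft end rubbed the front horn at about 5 N, until I shifted and turned the roller slightly.
- I judged the lock bar's travel from pictures only; I did not measure it.

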